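# Close the screw organiser with its four-tab lid

### The arm

A 6-joint arm with a two-finger parallel gripper is mounted at the origin on the work surface. World frame = base frame: x ahead of the robot, y to its left, z up, the work surface at z = 0. Lengths are in m, angles in degrees, forces in N, time in s.
With the tool pointing down it reaches from about 0.4 to 0.825 m from the base axis. Payload 7 kg.
Tool frame: the origin (TCP) lies at the very end of the fingers, on their centre line; the grasp point (between the pads) lies 19 mm behind it; x points along the fingers, y is the direction in which the jaws open and shut, and the axes are right-handed (so a half turn about x gives the same grasp; the last joint's range is limited). The gripper opens to 88 mm and grips with 3 to 60 N. Pads are 19 mm wide; open, the fingers measure 130 mm over their backs; the gripper's body (78 mm by 193 mm) begins 47 mm behind the grasp point.
Start: joints at [93.684, 20.546, 0.682, 0, -70.136, -16.507], TCP at [0.15, 0.658, 0.227] pointing down, gripper open.
Joint ranges: [-176.03, 176.03], [-82.01, 121.73], [-58.28, 71.71], [-173.87, 95.51], [-174.79, -0.11], [-173.66, 173.66]. Speed limits (degrees/s): [136.94, 136.94, 172.46, 180, 180, 180].

### API

Orientations are given as [roll, pitch, yaw] about the fixed x, y, z axes, in that order (R = Rz(yaw) Ry(pitch) Rx(roll)).
In Python, from plant import monitor, eyes, ticket gives the robot as it stands. The module is installed in compiled form; this text tells all that it offers.
- The arm moves only by the shell command python3 -m crank 'ROWS'. ROWS is JSON, a list of rows, each an object with "linear": the shift along the world's x, y, z in units of 60 mm (1.0 is 60 mm), a list of three; "rot": the turn, a rotation vector about the world's x, y, z in units of 5 degrees (1.0 is 5 degrees), a list of three; "hand": the opening, from 0 (shut) to 1 (fully open). In form: [{"linear": [tx, ty, tz], "rot": [ax, ay, az], "hand": hand}, ...]. A call has 1 to 20 rows; each row shifts and turns the pose as measured when the row begins; what a row does not reach is not made up. A row lasts 1/8 s, in which the tool goes at most 62.5 mm and 10.7 degrees, less where a joint would pass 70% of its speed; a pose out of reach is approached as far as the arm can. A call is refused whole if a number of a shift passes 1 or a number of a turn 1, either way. A call with a gripper value outside its range is refused whole. The fingers move at their own pace and stop on an object; the grip force is fixed at half the most. Time passes only in rows, so rows that do not move let the fingers close. It gives the time, the measured TCP pose, the force and the opening at its end, in the units of the state.
- monitor.get_obs(): the state, without advancing time (a new reading comes with each control period).
- eyes.snapshot(name): name is "scene" or "top" or "wrist"; returns a dict with "image" (420x560x3 uint8, red, green, blue), "depth" (420x560 float32, m along the optical axis (not along the pixel's ray), 0 where there is no reading), "K" (3x3 intrinsics, pixels), "camera_from_world" (4x4, takes a point from world to camera coordinates); the wrist camera has in their place "hand_eye" (4x4, takes a point from camera to tool coordinates, whose origin is the TCP and whose axes are the tool frame's). Camera axes: x right, y up, looking along -z (the intrinsics and any distortion apply to the point x, -y, -z); pixel columns grow to the right and rows downward; lengths in m; the calibration is good to about 2 mm. A picture is of the moment at which its call begins: read the wrist's pose just before it.
- ticket.close_job(): hands the job in, once; it reports no verdict.
The state is a dict: "clock": time; "joint_pos": joint angles; "qvel": joint speeds; "tau": joint torques, N m; "tool_pos": TCP position; "orientation": TCP orientation; "force": force on the tool from outside, world axes, zero at the start; "moment": the same for the moment, N m; "opening": finger opening in m.
Only numpy, scipy, OpenCV 4.12 (cv2) and the standard library are available. Lean on these libraries where they do the work, as an engineer would, in place of code of your own. Each camera call takes 0.05 s, during which the arm holds its last target.

### The job

Pull the grey lid out of the wooden cubby by the black lip at its front end, so that the black bar in its middle is free, set it down flat on the bench and let go, then take it by that bar and put it on the blue organiser box so that its two holes drop over the two steel pins and it lies flat on the rim (either way round). Then press each of the four orange tabs around its edge down until it snaps in and stays down. Do not drop the lid, and leave the glue bottle, the screwdriver and the tape measure where they are.

Things in the scene. Friction and masses are not known exactly. Their poses are not given: they have to be found in the camera images.
- box: Blue open-topped organiser box with screws, fixed to the bench. Origin: centre of underside; x along its 162 mm length, y along its 122 mm width (over the rim flange), z up. Flat rim 60 mm above the bench; a small sprung catch at the middle of each side. Two steel pins 8 mm thick stand inside at (-50, +34) and (+50, -34) mm, rising 20 mm above the rim, tips tapered.
- pin0 (a point): Tip of the pin at box (-50, +34), 80 mm above the bench.
- pin1 (a point): Tip of the pin at box (+50, -34), 80 mm above the bench.
- cubby: Low wooden shelf fixed to the bench, open at front (-x) and back; the lid lies on the bench under its roof. Origin on the bench, 50 mm in front of the opening's middle; x points into it. Roof underside 66 mm, top 78 mm up, x = 50 to 160 mm, 236 mm wide; 212 mm clear between the sides. The roof covers the lid's bar at the start; the lid is wholly clear of it once its centre is at x below -60 mm.
- lid: Loose grey lid, 170 x 130 x 12 mm, about 0.25 kg. Origin: centre of its underside; x along its length, z up (top face at 12 mm). Two 10 mm through holes at (-50, +34) and (+50, -34) mm. It starts flat in the cubby, -x end in front. Seated: underside 60 mm above the bench, x axes parallel, either way round. An orange press tab at the middle of each edge reaches 25 mm out.
- grip_bar (a point): Top middle of the black bar at the lid's centre: solid, 12 mm thick along lid x, 64 mm long along lid y, from 12 to 54 mm above the lid's underside.
- pull_lip (a point): Top middle of the black lip at lid x = -66 mm: solid, 12 mm thick along lid x, 30 mm wide along lid y, from 12 to 48 mm above the lid's underside.
- hole0 (a point): Centre of the hole at lid (-50, +34), at the underside.
- hole1 (a point): Centre of the hole at lid (+50, -34), at the underside.
- glue: Green glue bottle, 56 mm thick, 170 mm tall, standing. Origin at its underside. Leave it alone.
- screwdriver: Screwdriver with red handle, 190 mm long, lying along its x. Leave it alone.
- tape: Yellow tape measure, 60 x 56 x 34 mm, lying on the cubby's roof. Origin at its underside. Leave it alone.
- tab_front (a joint): Orange press tab. At the middle of the lid's -x edge. Joint in metres: 0 = up (pad top 28 mm above the lid's underside, 16 mm proud of the lid); grows as the pad is pressed down; stop at 0.016 (flush with the lid's top). On the seated lid it snaps past a catch in the rim and rests at 0.012 to 0.013 when let go; pressed less than 0.014 it may spring back: press it to its stop. It takes 3 to 5 N.
- tab_front_pad (a point): Middle of the upper face of the pad of tab_front, 13 mm outside the lid's edge; the flat pad is 24 mm (across the edge) by 36 mm (along it).
- tab_back (a joint): Orange press tab. At the middle of the lid's +x edge. Joint in metres: 0 = up (pad top 28 mm above the lid's underside, 16 mm proud of the lid); grows as the pad is pressed down; stop at 0.016 (flush with the lid's top). On the seated lid it snaps past a catch in the rim and rests at 0.012 to 0.013 when let go; pressed less than 0.014 it may spring back: press it to its stop. It takes 3 to 5 N.
- tab_back_pad (a point): Middle of the upper face of the pad of tab_back, 13 mm outside the lid's edge; the flat pad is 24 mm (across the edge) by 36 mm (along it).
- tab_left (a joint): Orange press tab. At the middle of the lid's +y edge. Joint in metres: 0 = up (pad top 28 mm above the lid's underside, 16 mm proud of the lid); grows as the pad is pressed down; stop at 0.016 (flush with the lid's top). On the seated lid it snaps past a catch in the rim and rests at 0.012 to 0.013 when let go; pressed less than 0.014 it may spring back: press it to its stop. It takes 3 to 5 N.
- tab_left_pad (a point): Middle of the upper face of the pad of tab_left, 13 mm outside the lid's edge; the flat pad is 24 mm (across the edge) by 36 mm (along it).
- tab_right (a joint): Orange press tab. At the middle of the lid's -y edge. Joint in metres: 0 = up (pad top 28 mm above the lid's underside, 16 mm proud of the lid); grows as the pad is pressed down; stop at 0.016 (flush with the lid's top). On the seated lid it snaps past a catch in the rim and rests at 0.012 to 0.013 when let go; pressed less than 0.014 it may spring back: press it to its stop. It takes 3 to 5 N.
- tab_right_pad (a point): Middle of the upper face of the pad of tab_right, 13 mm outside the lid's edge; the flat pad is 24 mm (across the edge) by 36 mm (along it).
Not all that is in view belongs to the job. Several things look just like the lid: the one meant starts farthest to the robot's right. Several things have the shape of the box; the one meant has the colours described above.

How it is judged (in metres and radians):
On the way, in this order (a step that is already met when the one before it is completed fails the run):
1. the lid lies flat on the bench with its middle bar out from under the cubby's roof, let go (height (world z) of lid below 0.005 m and angle between lid's own z axis and vertical below 0.05 rad and x of grip_bar in the frame of cubby below 0.035 m and contact force between the fingers and lid below 0.3 N and linear speed of lid below 0.03 m/s), for 0.2 s.
2. the lid lies seated on the box's rim, both holes over the pins, all four tabs still up (z of lid in the frame of box between 0.057 and 0.0625 m and horizontal distance between lid and box below 0.006 m and angle between lid's own z axis and vertical below 0.04 rad and angle between the x axis of lid and the x axis of box, either way round below 0.1 rad and value of joint each of tab_front, tab_back, tab_left, tab_right below 0.004 m), for 0.2 s.
At the end, for the whole second after the job is handed in: The lid lies seated on the box: underside 57 to 62.5 mm above the box's foot, centre within 6 mm of the box's, tilted less than 0.04 rad, long axes within 0.1 rad (either way round); all four tabs down by more than 11 of their 16 mm; lid at rest (z of lid in the frame of box between 0.057 and 0.0625 m and horizontal distance between lid and box below 0.006 m and angle between lid's own z axis and vertical below 0.04 rad and angle between the x axis of lid and the x axis of box, either way round below 0.1 rad and value of joint each of tab_front, tab_back, tab_left, tab_right above 0.011 m and linear speed of lid below 0.03 m/s); the robot touches nothing.
It fails at once if the glue is pushed more than 30 mm or tipped (distance of glue from where it was at the start of the episode above 0.03 m or angle between glue's own z axis and vertical above 0.5 rad).
It fails at once if the screwdriver is pushed more than 30 mm or tipped (distance of screwdriver from where it was at the start of the episode above 0.03 m).
It fails at once if the tape is pushed more than 30 mm or tipped (distance of tape from where it was at the start of the episode above 0.03 m or angle between tape's own z axis and vertical above 0.5 rad).
It fails at once if the lid is dropped or thrown (faster than 1 m/s) (linear speed of lid above 1 m/s).
It also fails if it takes over 72 s, if anything falls off the work surface, if the arm or the gripper's body presses on something with over 40 N, if the wrist force passes 120 N, or if a joint passes its speed limit or range.

## Working session

There is one attempt and no reset: what is moved stays moved. The work goes in short steps, Python scripts to look and compute and a shell command to move; the robot and the scene stay as the last step left them, time stands still between calls to the robot, and variables do not carry over. Pictures are saved under pics/ and viewed, and the job is handed in when it is done.

```bash
mkdir -p pics; cat > h.py <<'E'
import numpy as np, cv2
from plant import monitor, eyes, ticket
from scipy.spatial.transform import Rotation as R
def snap(n):
    o=monitor.get_obs(); s=eyes.snapshot(n)
    if n=='wrist':
        T=np.eye(4);T[:3,:3]=R.from_euler('xyz',o['orientation'],degrees=True).as_matrix();T[:3,3]=o['tool_pos']
        s['W']=T@s['hand_eye']
    else: s['W']=np.linalg.inv(s['camera_from_world'])
    return s
def save(s,f,crop=None,k=1):
    im=s['image']
    if crop: im=im[crop[1]:crop[3],crop[0]:crop[2]]
    im=cv2.resize(im,None,fx=k,fy=k,interpolation=cv2.INTER_CUBIC)
    cv2.imwrite(f,im[:,:,::-1])
def ray(s,u,v):
    K=s['K'];d=np.array([(u-K[0,2])/K[0,0],-(v-K[1,2])/K[1,1],-1.])
    return s['W'][:3,3],s['W'][:3,:3]@d
def onz(s,u,v,z):
    c,d=ray(s,u,v);return c+d*(z-c[2])/d[2]
def dep(s,u,v):
    c,d=ray(s,u,v);return c+d*s['depth'][int(round(v)),int(round(u))]
def cloud(s):
    K=s['K'];h,w=s['depth'].shape;u,v=np.meshgrid(np.arange(w),np.arange(h))
    z=s['depth'];p=np.stack([(u-K[0,2])/K[0,0]*z,-(v-K[1,2])/K[1,1]*z,-z],-1)
    return p@s['W'][:3,:3].T+s['W'][:3,3]
E
python3 - <<'E'
from h import *
for n in ('scene','top','wrist'):
    s=snap(n);save(s,f'pics/a_{n}.png');print(n,{k:(v if k in('K','dist') else None) for k,v in s.items() if k not in('image','depth','W')},s['W'].round(3).tolist())
print(monitor.get_obs())
E
```

```text
scene {'K': array([[510.11748172,   0.        , 276.0259851 ],
       [  0.        , 510.11748172, 201.2731434 ],
       [  0.        ,   0.        ,   1.        ]]), 'camera_from_world': None} [[-0.024, -0.774, 0.633, 1.357], [1.0, -0.029, 0.003, -0.014], [0.015, 0.633, 0.774, 1.117], [0.0, 0.0, 0.0, 1.0]]
top {'K': array([[484.5349862 ,   0.        , 283.5541729 ],
       [  0.        , 484.5349862 , 207.16070219],
       [  0.        ,   0.        ,   1.        ]]), 'camera_from_world': None} [[0.027, 0.994, -0.103, 0.381], [-0.999, 0.029, 0.024, 0.01], [0.027, 0.102, 0.994, 1.427], [0.0, 0.0, 0.0, 1.0]]
wrist {'K': array([[320.91509104,   0.        , 277.82164154],
       [  0.        , 320.91509104, 204.13177592],
       [  0.        ,   0.        ,   1.        ]]), 'hand_eye': None} [[-0.222, 0.935, 0.276, 0.224], [-0.975, -0.214, -0.06, 0.641], [0.003, -0.283, 0.959, 0.383], [0.0, 0.0, 0.0, 1.0]]
{'clock': 0.15, 'joint_pos': array([ 9.36840174e+01,  2.05838443e+01,  6.47279995e-01, -1.43087793e-02,
       -7.01363549e+01, -1.65056947e+01]), 'qvel': array([-0.08292667, -0.15389418,  0.17018854,  0.1576452 , -0.01845423,
        0.08315642]), 'tau': array([-5.93155473e-04, -5.83276999e+01,  2.93287432e+01,  7.00103670e+00,
        8.76937323e-03, -1.11049521e-04]), 'tool_pos': array([0.14975377, 0.65781005, 0.22582925]), 'orientation': array([ 96.05402381,  89.92584996, -96.77252392]), 'force': array([-1.12143168,  0.08491397, -0.20335296]), 'moment': array([ 0.03570855, -0.00968186,  0.01389565]), 'opening': 0.08789716436443562}
```

View pics/a_scene.png

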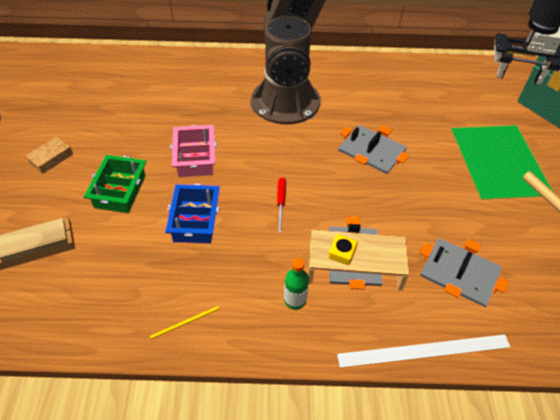

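View pics/a_top.png

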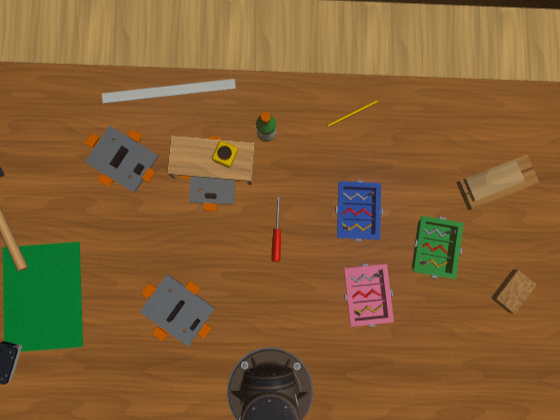

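View pics/a_wrist.png

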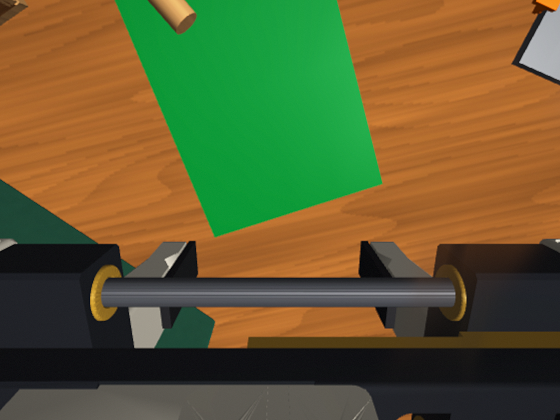

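Lid candidates in top view are (122,157), (212,190) and (177,310). The one at (212,190), under the cubby roof, is farthest to the robot's right (−y), so it is the one meant. Box candidates are blue (358,210), green (438,247) and pink (369,295); the blue one fits. I'll confirm in enlarged crops.

```bash
python3 - <<'E'
from h import *
t=snap('top');s=snap('scene')
a=cv2.resize(t['image'][125:225,150:290],None,fx=4,fy=4,interpolation=cv2.INTER_CUBIC)
b=cv2.resize(s['image'][205:305,290:430],None,fx=4,fy=4,interpolation=cv2.INTER_CUBIC)[:,:]
c=cv2.resize(t['image'][170:250,325:395],None,fx=5,fy=5,interpolation=cv2.INTER_CUBIC)
cv2.imwrite('pics/b1.png',a[:,:,::-1]);cv2.imwrite('pics/b2.png',b[:,:,::-1]);cv2.imwrite('pics/b3.png',c[:,:,::-1])
P=cloud(t)
for u,v in [(170,140),(253,145),(252,180),(170,173),(225,153),(212,185),(195,200),(233,202),(210,195),(266,120),(276,255),(358,210),(340,185),(379,185)]:
    print((u,v),dep(t,u,v).round(3))
# roof points
def rect(m):
    q=P[m][:,:2].astype(np.float32);r=cv2.minAreaRect(q*1000);print(len(q),r,cv2.boxPoints(r).round(0).tolist())
z=P[...,2];vv,uu=np.mgrid[:420,:560]
rect((z>.07)&(z<.086)&(uu>160)&(uu<262)&(vv>130)&(vv<190))
rect((z>.052)&(z<.068)&(uu>325)&(uu<392)&(vv>170)&(vv<250))
rect((z>.005)&(z<.02)&(uu>188)&(uu<240)&(vv>175)&(vv<212))
E
```

```text
(170, 140) [ 0.721  0.321 -0.004]
(253, 145) [0.693 0.068 0.083]
(252, 180) [ 0.607  0.072 -0.005]
(170, 173) [0.607 0.298 0.078]
(225, 153) [0.662 0.143 0.112]
(212, 185) [0.586 0.188 0.01 ]
(195, 200) [0.54  0.236 0.011]
(233, 202) [0.538 0.125 0.007]
(210, 195) [0.552 0.188 0.044]
(266, 120) [0.741 0.032 0.172]
(276, 255) [ 0.386 -0.006  0.021]
(358, 210) [ 0.526 -0.245  0.007]
(340, 185) [ 0.591 -0.183  0.058]
(379, 185) [ 0.594 -0.295  0.058]
2763 ((669.7288208007812, 177.3568878173828), (254.5269317626953, 145.01380920410156), 86.88323974609375) [[590.0, 54.0], [735.0, 46.0], [749.0, 300.0], [604.0, 308.0]]
1001 ((519.4429931640625, -236.7606658935547), (175.03123474121094, 135.1145477294922), 4.783165454864502) [[427.0, -177.0], [438.0, -311.0], [612.0, -297.0], [601.0, -162.0]]
1073 ((560.4661865234375, 181.3785400390625), (100.72930908203125, 146.80111694335938), 1.7343506813049316) [[508.0, 253.0], [512.0, 106.0], [613.0, 110.0], [609.0, 256.0]]
```

View pics/b1.png

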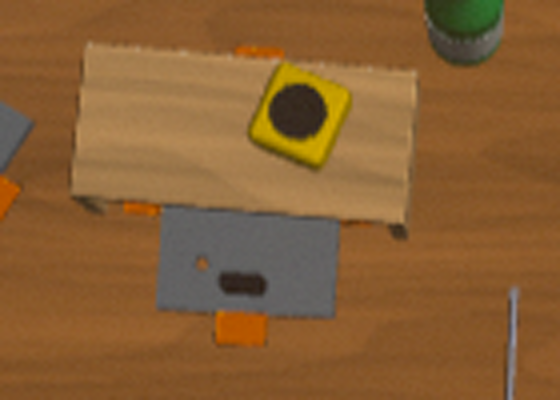

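View pics/b2.png

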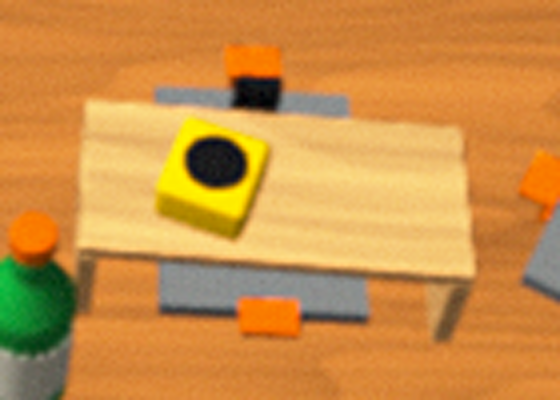

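View pics/b3.png

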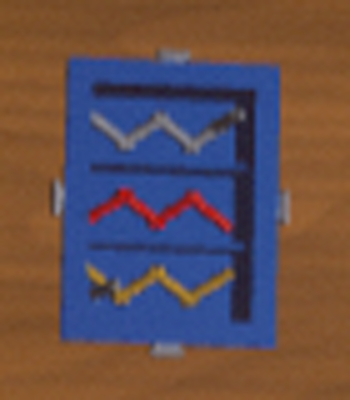

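Confirmed: the grey lid with its lip and a hole on the left shows under the cubby roof, at top view about (211,196). The blue box has pins at about (373,193) and (346,228). Next I measure precisely with masks.

```bash
python3 - <<'E'
from h import *
t=snap('top')
hsv=cv2.cvtColor(t['image'],cv2.COLOR_RGB2HSV);vv,uu=np.mgrid[:420,:560]
def win(a,b,c,d): return (uu>=a)&(uu<=c)&(vv>=b)&(vv<=d)
def rect(m,z,name):
    n,l,st,ce=cv2.connectedComponentsWithStats(m.astype(np.uint8));i=1+np.argmax(st[1:,4]);m=l==i
    cs,_=cv2.findContours(m.astype(np.uint8),cv2.RETR_EXTERNAL,cv2.CHAIN_APPROX_NONE)
    c=max(cs,key=len)[:,0].astype(float)
    q=np.array([onz(t,*p,z)[:2]*1000 for p in c],np.float32);r=cv2.minAreaRect(q)
    print(name,m.sum(),np.round(r[0],1),np.round(r[1],1),round(r[2],2),cv2.boxPoints(r).round(0).tolist())
H,S,V=hsv[...,0],hsv[...,1],hsv[...,2]
print(hsv[205,198],hsv[196,211],hsv[206,210],hsv[185,340],hsv[145,180],hsv[120,150])
rect((S<90)&win(185,174,240,215)&(V>60),.012,'lid')
rect((V<60)&win(200,190,222,202),.048,'lip')
rect((H<13)&(S>220)&(V>180)&win(195,200,225,215),.028,'fronttab')
rect((H>105)&(H<130)&(S>120)&(V>60)&win(325,170,392,250),.06,'box')
E
```

```text
[ 14 171 142] [14 99 49] [ 14 255 179] [112 174 144] [ 17 136 159] [ 15 175 137]
lid 1084 [571.6 188.6] [130.3  77.3] 88.74 [[532.0, 124.0], [609.0, 123.0], [612.0, 253.0], [534.0, 255.0]]
lip 42 [550.5 187.8] [ 8.6 28.6] 1.72 [[546.0, 202.0], [547.0, 173.0], [555.0, 174.0], [554.0, 202.0]]Traceback (most recent call last):
  File "<stdin>", line 15, in <module>
  File "<stdin>", line 6, in rect
    return _wrapfunc(a, 'argmax', axis=axis, out=out, **kwds)
    return bound(*args, **kwds)
ValueError: attempt to get argmax of an empty sequence
```

```bash
cat >> h.py <<'E'
def turn(ydir_deg):
    "rotvec in 5deg units to point down with tool y along world angle (either sign)"
    o=monitor.get_obs();A=R.from_euler('xyz',o['orientation'],degrees=True)
    out=[]
    for a in (ydir_deg,ydir_deg+180):
        y=np.array([np.cos(np.radians(a)),np.sin(np.radians(a)),0]);x=np.array([0,0,-1.])
        B=R.from_matrix(np.stack([x,y,np.cross(x,y)],1));out.append(np.degrees((B*A.inv()).as_rotvec())/5)
    return out
def go(p):
    o=monitor.get_obs();return ((np.array(p)-o['tool_pos'])/.06).round(3)
E
python3 - <<'E'
from h import *
t=snap('top')
hsv=cv2.cvtColor(t['image'],cv2.COLOR_RGB2HSV);vv,uu=np.mgrid[:420,:560]
def win(a,b,c,d): return (uu>=a)&(uu<=c)&(vv>=b)&(vv<=d)
H,S,V=[hsv[...,i] for i in range(3)]
m=((H>105)&(H<130)&(S>120)&(V>60)&win(325,170,392,250)).astype(np.uint8)
c=max(cv2.findContours(m,cv2.RETR_EXTERNAL,cv2.CHAIN_APPROX_NONE)[0],key=len)[:,0]
q=np.array([onz(t,*p,.06)[:2]*1000 for p in c],np.float32);print('box',cv2.minAreaRect(q))
for n,p in (('pin tip1',(373,193.2)),('pin0',(345.5,228))): print(n,onz(t,*p,.08))
print(turn(88.5),turn(0),monitor.get_obs()['joint_pos'])
print(go([.5505,.188,.15]))
s=snap('scene')
for p in ((329,232),):pass
save(s,'pics/c1.png',(150,175,240,255),6); save(t,'pics/c2.png',(325,170,395,250),7)
E
```

```text
box ((520.4088134765625, -237.56771850585938), (121.25666809082031, 160.65908813476562), 89.33038330078125)
pin tip1 [ 0.56684327 -0.27353265  0.08      ]
pin0 [ 0.46647842 -0.19710124  0.08      ]
[array([ 6.84235112e-05, -5.67086076e-03, -3.37354978e+01]), array([3.83997081e-03, 4.63323465e-05, 2.26450171e+00])] [array([3.03291655e-03, 3.18947502e-03, 2.05645015e+01]), array([ 3.00010333e-03, -2.85284035e-03, -1.54354981e+01])] [ 9.36849108e+01  2.05571007e+01  6.72702551e-01 -3.06727309e-03
 -7.01345536e+01 -1.65063766e+01]
[ 6.678 -7.834 -1.273]
```

View pics/c2.png

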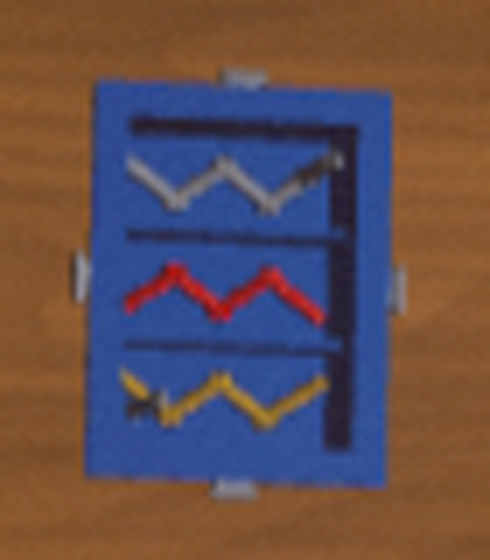

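```bash
python3 -m crank '[{"linear":[0.6,-0.7,0],"rot":[0,0,0.2],"hand":1},{"linear":[0.6,-0.7,0],"rot":[0,0,0.2],"hand":1},{"linear":[0.6,-0.7,0],"rot":[0,0,0.2],"hand":1},{"linear":[0.6,-0.7,0],"rot":[0,0,0.2],"hand":1},{"linear":[0.6,-0.7,0],"rot":[0,0,0.2],"hand":1},{"linear":[0.6,-0.7,0],"rot":[0,0,0.2],"hand":1},{"linear":[0.6,-0.7,0],"rot":[0,0,0.2],"hand":1},{"linear":[0.6,-0.7,0],"rot":[0,0,0.2],"hand":1},{"linear":[0.6,-0.7,-0.1],"rot":[0,0,0.2],"hand":1},{"linear":[0.6,-0.7,-0.1],"rot":[0,0,0.2],"hand":1},{"linear":[0.3,-0.4,-0.1],"rot":[0,0,0.2],"hand":1}]'
python3 - <<'E'
from h import *
w=snap('wrist');save(w,'pics/d1.png')
print(go([.5505,.188,.15]),turn(-91.5)[0],monitor.get_obs()['joint_pos'].round(1))
E
```

```text
clock: 1.78
tool_pos: [0.5362, 0.2012, 0.2096]
orientation: [-136.7, 89.7, 42.2]
force: [-0.7, 0.2, -0.7]
opening: 0.0875
[ 0.228 -0.188 -0.975] [-0.03020709  0.03762843 -0.07620976] [ 39.9  11.6 -14.2   0.  -64.   48.9]
```

View pics/d1.png

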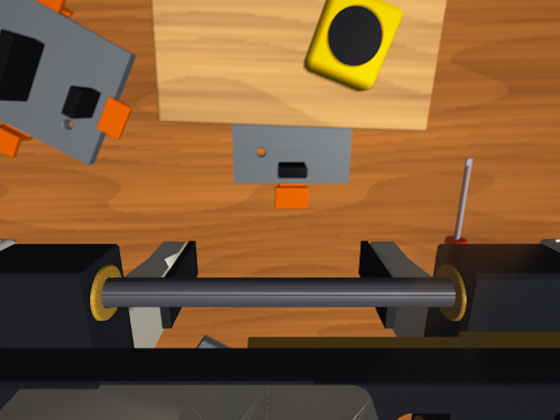

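Wrist view: the lip is at (292,170), the hole at (261,152), and the roof's front edge lies just behind. I'll refine the lip position from this view.

```bash
python3 - <<'E'
from h import *
w=snap('wrist');print(w['depth'][165,292],w['depth'][140,300])
g=w['image'].max(-1);m=np.zeros_like(g);m[150:185,270:315]=(g[150:185,270:315]<60)
print('lip pix',cv2.boundingRect(m), [onz(w,*p,.048).round(4).tolist() for p in ((278,163),(306,163),(292,165))])
for p in ((292,165),(285,165),(300,165),(250,170),(340,170),(200,80)): print(p,dep(w,*p).round(4))
# lid corners
for p in ((234,126),(236,182),(351,183),(352,128)): print(onz(w,*p,.012).round(4))
print('roof',onz(w,160,121,.078),onz(w,425,130,.078),onz(w,300,126,.078))
save(w,'pics/d2.png',(225,110,365,215),5)
E
```

```text
0.34063643 0.34890434
lip pix (275, 164, 29, 16) [[0.5625, 0.1991, 0.048], [0.5619, 0.1713, 0.048], [0.5602, 0.1852, 0.048]]
(292, 165) [0.5569 0.1844 0.0276]
(285, 165) [0.5569 0.1918 0.0269]
(300, 165) [0.5565 0.1759 0.0267]
(250, 170) [0.5495 0.2307 0.0116]
(340, 170) [0.5477 0.1304 0.0124]
(200, 80) [0.6385 0.263  0.0789]
[0.5976 0.2457 0.012 ]
[0.5362 0.2471 0.012 ]
[0.5326 0.1174 0.012 ]
[0.593 0.119 0.012]
roof [0.60594097 0.30098456 0.078     ] [0.59370212 0.06967036 0.078     ] [0.59928584 0.17914175 0.078     ]
```

View pics/d2.png

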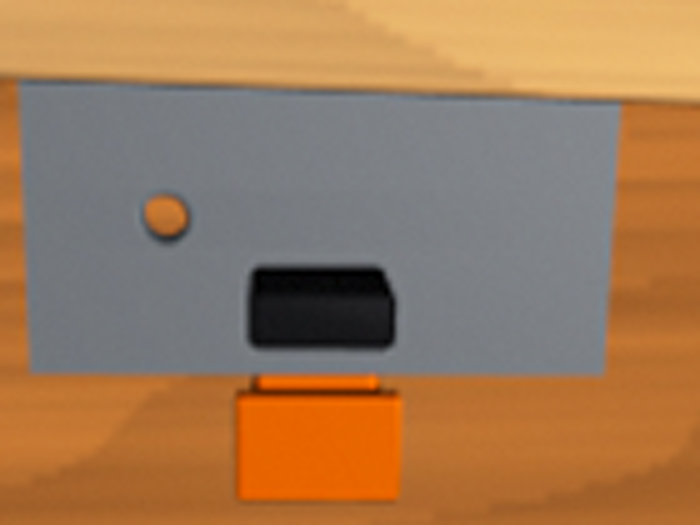

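```bash
python3 - <<'E'
from h import *
w=snap('wrist');print(w['W'][:3,3])
for p in ((275,168.6),(303.5,168.6),(275.3,179.4),(303.5,179.4),(289.3,174)): print(onz(w,*p,.048).round(4))
for p in ((289,173),(283,175),(296,175)): print(dep(w,*p).round(4))
c=onz(w,289.3,174,.048)
print('above',go([c[0],c[1],.15]), turn(-91.5)[0])
E
```

```text
[0.61167802 0.19894704 0.36654618]
[0.5559 0.2037 0.048 ]
[0.5553 0.1751 0.048 ]
[0.5449 0.2036 0.048 ]
[0.5442 0.1751 0.048 ]
[0.5501 0.1894 0.048 ]
[0.5508 0.1896 0.0464]
[0.5492 0.1958 0.0478]
[0.5492 0.1828 0.0496]
above [ 0.247 -0.207 -0.987] [-0.03987275  0.03945497 -0.05445326]
```

```bash
python3 -m crank '[{"linear":[0.25,-0.2,0],"rot":[0,0,0],"hand":1},{"linear":[0,0,-0.8],"rot":[0,0,0],"hand":1},{"linear":[0,0,-0.7],"rot":[0,0,0],"hand":1},{"linear":[0,0,-0.4],"rot":[0,0,0],"hand":1},{"linear":[0,0,0],"rot":[0,0,0],"hand":1}]'
python3 - <<'E'
from h import *
print(go([.55,.189,.022]), turn(-91.5)[0])
E
```

```text
clock: 2.55
tool_pos: [0.5526, 0.1921, 0.0949]
orientation: [-141.9, 89.4, 37.1]
force: [0.5, -0.5, 0.8]
opening: 0.0876
[-0.043 -0.052 -1.214] [-0.07266998  0.09697832 -0.1023392 ]
```

```bash
python3 -m crank '[{"linear":[-0.04,-0.05,-0.5],"rot":[-0.07,0.1,-0.1],"hand":1},{"linear":[0,0,-0.45],"rot":[0,0,0],"hand":1},{"linear":[0,0,-0.25],"rot":[0,0,0],"hand":1},{"linear":[0,0,0],"rot":[0,0,0],"hand":1}]'
python3 - <<'E'
from h import *
print(go([.55,.189,.022]), turn(-91.5)[0])
E
```

```text
clock: 3.05
tool_pos: [0.5542, 0.1926, 0.0269]
orientation: [-148.7, 89.5, 30.0]
force: [-0.4, 0.2, 1.4]
opening: 0.0877
[-0.07  -0.061 -0.081] [-0.04787014  0.08317161 -0.04561566]
```

```bash
python3 -m crank '[{"linear":[-0.07,-0.06,-0.05],"rot":[-0.05,0.08,0],"hand":1},{"linear":[-0.02,-0.02,0],"rot":[0,0,0],"hand":0.3},{"linear":[0,0,0],"rot":[0,0,0],"hand":0.0},{"linear":[0,0,0],"rot":[0,0,0],"hand":0.0},{"linear":[0,0,0],"rot":[0,0,0],"hand":0.0},{"linear":[0,0,0],"rot":[0,0,0],"hand":0.0}]'
python3 - <<'E'
from h import *
print(go([.55,.189,.022]), turn(-91.5)[0]);save(snap('wrist'),'pics/e1.png')
E
```

```text
clock: 3.8
tool_pos: [0.5504, 0.1889, 0.0274]
orientation: [-148.9, 89.7, 29.9]
force: [-0.1, 0.7, -0.2]
opening: 0.0432
[-0.006  0.002 -0.091] [-0.02957613  0.05175083 -0.05421856]
```

View pics/e1.png

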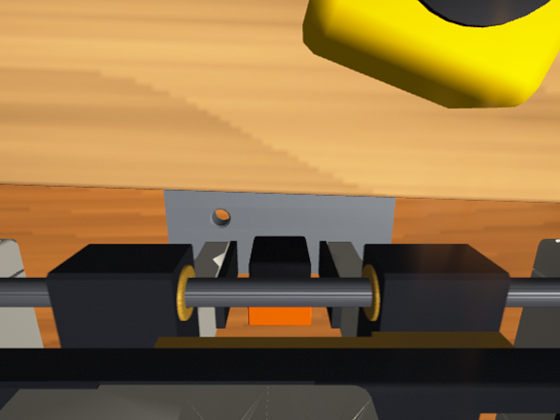

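Fingers straddle the lip, which sits centred at (280,255), and are still closing. I'll lower a touch and finish the grip.

```bash
python3 -m crank '[{"linear":[0,0,-0.05],"rot":[0,0,0],"hand":0.0},{"linear":[0,0,0],"rot":[0,0,0],"hand":0.0},{"linear":[0,0,0],"rot":[0,0,0],"hand":0.0},{"linear":[0,0,0],"rot":[0,0,0],"hand":0.0}]'
```

```text
clock: 4.35
tool_pos: [0.5505, 0.1888, 0.0248]
orientation: [-152.4, 89.7, 26.4]
force: [-1.1, -1.1, 3.5]
opening: 0.0298
```

```bash
python3 -m crank '[{"linear":[-0.2,0.01,0],"rot":[0,0,0],"hand":0},{"linear":[-0.3,0.015,0],"rot":[0,0,0],"hand":0},{"linear":[-0.4,0.02,0],"rot":[0,0,0],"hand":0},{"linear":[-0.4,0.02,0],"rot":[0,0,0],"hand":0},{"linear":[-0.4,0.02,0],"rot":[0,0,0],"hand":0},{"linear":[-0.4,0.02,0],"rot":[0,0,0],"hand":0},{"linear":[-0.2,0,0],"rot":[0,0,0],"hand":0},{"linear":[0,0,0],"rot":[0,0,0],"hand":0}]'
python3 - <<'E'
from h import *
save(snap('top'),'pics/f1.png',(130,110,330,310),3)
E
```

```text
clock: 5.35
tool_pos: [0.4075, 0.1956, 0.0247]
orientation: [-152.6, 89.4, 26.3]
force: [-3.0, -0.7, -0.1]
opening: 0.0295
```

View pics/f1.png

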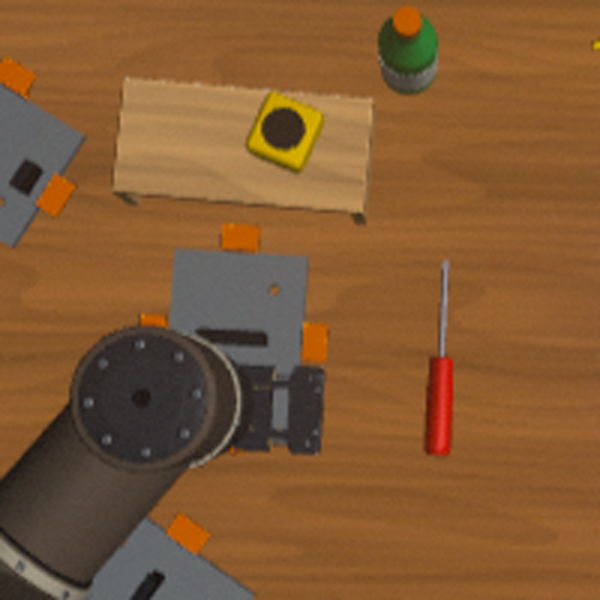

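The lid is out and wholly clear, with its bar at crop (230,337). Now I let go and rise.

```bash
python3 -m crank '[{"linear":[0,0,0],"rot":[0,0,0],"hand":1},{"linear":[0,0,0],"rot":[0,0,0],"hand":1},{"linear":[0,0,0],"rot":[0,0,0],"hand":1},{"linear":[0,0,0],"rot":[0,0,0],"hand":1},{"linear":[0,0,0.3],"rot":[0,0,0],"hand":1},{"linear":[0,0,0.7],"rot":[0,0,0],"hand":1},{"linear":[0,0,0.7],"rot":[0,0,-0.8],"hand":1},{"linear":[0.15,0,0.7],"rot":[0,0,-1],"hand":1},{"linear":[0.15,0,0.3],"rot":[0,0,-1],"hand":1},{"linear":[0.15,0,0],"rot":[0,0,-1],"hand":1},{"linear":[0.15,0,0],"rot":[0,0,-1],"hand":1},{"linear":[0.15,0,0],"rot":[0,0,-1],"hand":1},{"linear":[0.15,0,0],"rot":[0,0,-1],"hand":1},{"linear":[0,0,0],"rot":[0,0,-1],"hand":1}]'
python3 - <<'E'
from h import *
print(go([.4735,.194,.15]), turn(179)[0])
E
```

```text
clock: 7.15
tool_pos: [0.465, 0.194, 0.192]
orientation: [-141.5, 89.5, -3.0]
force: [0.2, -0.5, -1.4]
opening: 0.0876
[ 0.142 -0.    -0.7  ] [ 0.04934762  0.09369677 -9.89255835]
```

```bash
python3 -m crank '[{"linear":[0.1,0,0],"rot":[0,0,-1],"hand":1},{"linear":[0,0,0],"rot":[0,0,-1],"hand":1},{"linear":[0,0,0],"rot":[0,0,-1],"hand":1},{"linear":[0,0,0],"rot":[0,0,-1],"hand":1},{"linear":[0,0,0],"rot":[0,0,-1],"hand":1},{"linear":[0,0,0],"rot":[0,0,-1],"hand":1},{"linear":[0,0,0],"rot":[0,0,-1],"hand":1},{"linear":[0,0,0],"rot":[0,0,-1],"hand":1},{"linear":[0,0,0],"rot":[0,0,-1],"hand":1},{"linear":[0,0,0],"rot":[0,0,-0.8],"hand":1},{"linear":[0,0,0],"rot":[0,0,0],"hand":1}]'
python3 - <<'E'
from h import *
print(go([.4735,.194,.15]), turn(179)[0])
w=snap('wrist');save(w,'pics/g1.png');save(snap('top'),'pics/g2.png',(130,110,330,310),3)
E
```

```text
clock: 8.52
tool_pos: [0.4712, 0.1925, 0.1901]
orientation: [-161.5, 89.5, -73.8]
force: [-0.7, 0.5, -0.7]
opening: 0.0875
[ 0.039  0.024 -0.669] [0.08801424 0.02665587 0.27173624]
```

View pics/g1.png

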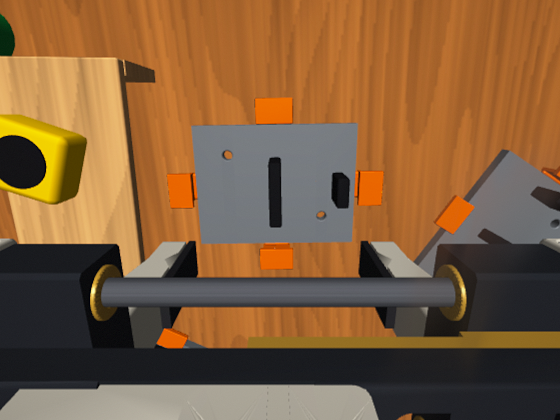

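View pics/g2.png

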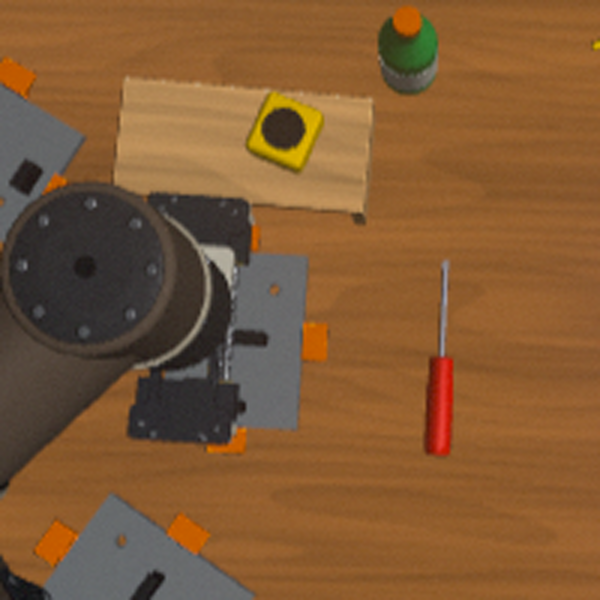

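Lid lies flat and free. Wrist view shows the bar at (275,192) and holes at (227,155) and (321,215). Next I work out the lid centre and yaw.

```bash
python3 - <<'E'
from h import *
w=snap('wrist')
hsv=cv2.cvtColor(w['image'],cv2.COLOR_RGB2HSV);H,S,V=[hsv[...,i].astype(int) for i in range(3)]
m=((S<90)&(V>80)).astype(np.uint8);k=np.zeros_like(m);k[122:244,190:360]=m[122:244,190:360]
n,l,st,ce=cv2.connectedComponentsWithStats(k);i=1+np.argmax(st[1:,4]);k=(l==i).astype(np.uint8)
c=max(cv2.findContours(k,cv2.RETR_EXTERNAL,cv2.CHAIN_APPROX_NONE)[0],key=len)[:,0]
q=np.array([onz(w,*p,.012)[:2]*1000 for p in c],np.float32);print('lid',cv2.minAreaRect(q))
for nm,(a,b,e,f) in {'h1':(220,148,235,162),'h0':(314,208,328,222)}.items():
    r=(S[b:f,a:e]>75)|(V[b:f,a:e]<90);v,u=np.nonzero(r);print(nm,len(u),u.mean()+a,v.mean()+b,onz(w,u.mean()+a,v.mean()+b,.012))
save(w,'pics/g3.png',(185,115,365,250),4)
E
```

```text
lid ((474.490966796875, 193.49461364746094), (129.9689483642578, 169.42706298828125), 88.5036392211914)
h1 70 226.68571428571428 154.3857142857143 [0.52347302 0.15756749 0.012     ]
h0 53 320.92452830188677 214.79245283018867 [0.42543635 0.22769586 0.012     ]
```

View pics/g3.png

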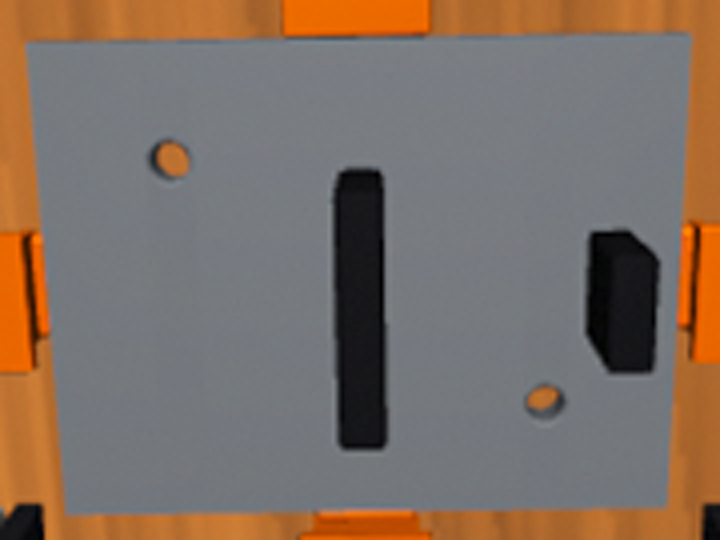

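```bash
python3 -m crank '[{"linear":[0.055,0.01,0],"rot":[0.08,0.02,0.18],"hand":0.5},{"linear":[0,0,0],"rot":[0,0,0],"hand":0.5},{"linear":[0,0,-0.4],"rot":[0,0,0],"hand":0.5},{"linear":[0,0,-0.6],"rot":[0,0,0],"hand":0.5},{"linear":[0,0,-0.6],"rot":[0,0,0],"hand":0.5},{"linear":[0,0,0],"rot":[0,0,0],"hand":0.5},{"linear":[0,0,0],"rot":[0,0,0],"hand":0.5}]'
python3 - <<'E'
from h import *
print(go([.4745,.1932,.020]), turn(178.5)[0])
save(snap('wrist'),'pics/h1.png')
E
```

```text
clock: 9.55
tool_pos: [0.4764, 0.1939, 0.0942]
orientation: [-61.9, 89.7, 27.0]
force: [0.8, -0.3, 0.6]
opening: 0.0443
[-0.032 -0.012 -1.237] [-0.02293741  0.04540201 -0.07033408]
```

View pics/h1.png

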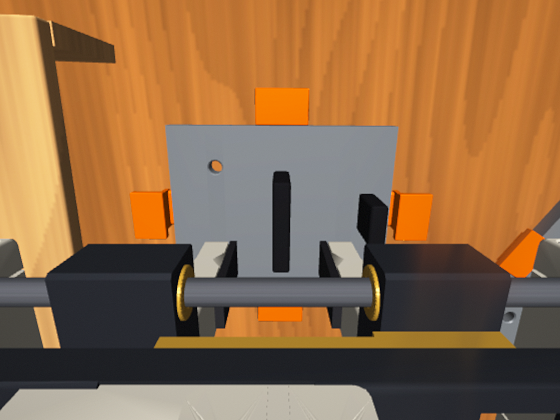

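Half-opened fingers straddle the bar, centred at (281,225), and sit inside the lip. Going down and gripping.

```bash
python3 -m crank '[{"linear":[-0.03,0,-0.5],"rot":[0,0.04,-0.05],"hand":0.5},{"linear":[0,0,-0.4],"rot":[0,0,0],"hand":0.5},{"linear":[0,0,-0.25],"rot":[0,0,0],"hand":0.5},{"linear":[-0.02,-0.01,0],"rot":[0,0,0],"hand":0.5},{"linear":[0,0,0],"rot":[0,0,0],"hand":0.3}]'
python3 - <<'E'
from h import *
print(go([.4745,.1932,.020]), turn(178.5)[0])
E
```

```text
clock: 10.22
tool_pos: [0.4774, 0.1969, 0.0304]
orientation: [-43.4, 89.2, 45.3]
force: [-0.2, 0.4, -0.6]
opening: 0.0386
[-0.049 -0.061 -0.174] [-0.11388617  0.11311104 -0.03434279]
```

```bash
python3 -m crank '[{"linear":[-0.05,-0.06,-0.12],"rot":[-0.11,0.11,-0.03],"hand":0.3},{"linear":[-0.02,-0.02,-0.03],"rot":[0,0,0],"hand":0.3},{"linear":[0,0,0],"rot":[0,0,0],"hand":0},{"linear":[0,0,0],"rot":[0,0,0],"hand":0},{"linear":[0,0,0],"rot":[0,0,0],"hand":0},{"linear":[0,0,0],"rot":[0,0,0],"hand":0},{"linear":[0,0,0],"rot":[0,0,0],"hand":0}]'
python3 - <<'E'
from h import *
print(go([.4745,.1932,.020]), turn(178.5)[0])
E
```

```text
clock: 11.1
tool_pos: [0.4738, 0.1924, 0.0225]
orientation: [-46.5, 89.9, 42.0]
force: [0.2, -0.6, -0.9]
opening: 0.0121
[ 0.012  0.013 -0.042] [-0.01798228  0.01996179 -0.00284633]
```

```bash
python3 -m crank '[{"linear":[0,0,0.15],"rot":[0,0,0],"hand":0},{"linear":[0,0,0.4],"rot":[0,0,0],"hand":0},{"linear":[0,0,0.6],"rot":[0,0,0],"hand":0},{"linear":[0,0,0.6],"rot":[0,0,0],"hand":0},{"linear":[0,0,0.5],"rot":[0,0,0],"hand":0},{"linear":[0.05,-0.3,0.1],"rot":[0,0,0],"hand":0},{"linear":[0.08,-0.6,0],"rot":[0,0,0],"hand":0},{"linear":[0.1,-0.6,0],"rot":[0,0,0],"hand":0},{"linear":[0.1,-0.6,0],"rot":[0,0,0],"hand":0},{"linear":[0.1,-0.6,0],"rot":[0,0,0],"hand":0},{"linear":[0.1,-0.6,0],"rot":[0,0,0],"hand":0},{"linear":[0,-0.2,0],"rot":[0,0,0],"hand":0},{"linear":[0,0,0],"rot":[0,0,0],"hand":0}]'
python3 - <<'E'
from h import *
print(turn(179.3)[0],monitor.get_obs()['joint_pos'].round(1))
w=snap('wrist');save(w,'pics/i1.png');save(snap('scene'),'pics/i2.png')
E
```

```text
clock: 12.72
tool_pos: [0.4978, -0.0312, 0.1646]
orientation: [98.8, 89.4, -172.8]
force: [0.2, 1.1, -3.3]
opening: 0.0116
[ 0.01534133 -0.11412492  0.1830412 ] [ 18.9   7.3 -25.8  -0.1 -57.5 -20.5]
```

View pics/i1.png

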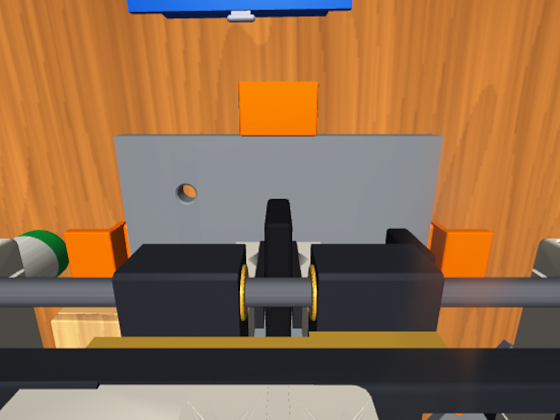

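View pics/i2.png

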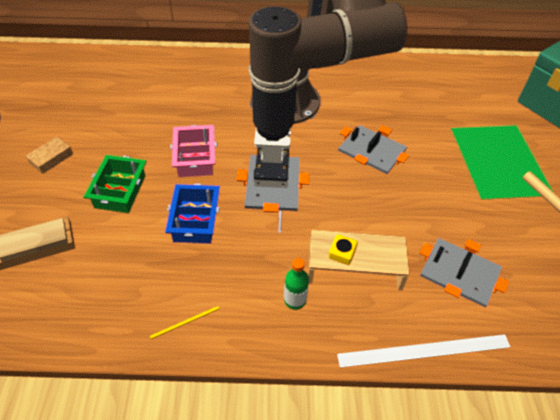

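The lid is held level and clear. To measure the box with the same camera that measured the lid, I rise to see it over the lid's front edge.

```bash
python3 -m crank '[{"linear":[0.1,-0.2,0.5],"rot":[0,-0.1,0.18],"hand":0},{"linear":[0.1,-0.2,0.7],"rot":[0,0,0],"hand":0},{"linear":[0.1,-0.2,0.8],"rot":[0,0,0],"hand":0},{"linear":[0.05,-0.2,0.8],"rot":[0,0,0],"hand":0},{"linear":[0,-0.1,0.4],"rot":[0,0,0],"hand":0},{"linear":[0,0,0],"rot":[0,0,0],"hand":0},{"linear":[0,0,0],"rot":[0,0,0],"hand":0}]'
python3 - <<'E'
from h import *
print(turn(179.3)[0])
w=snap('wrist');save(w,'pics/j1.png')
E
```

```text
clock: 13.7
tool_pos: [0.5172, -0.0795, 0.3601]
orientation: [97.5, 89.7, -172.6]
force: [-0.5, 0.1, -2.9]
opening: 0.0122
[ 0.00618363 -0.04966    -0.12241565]
```

View pics/j1.png

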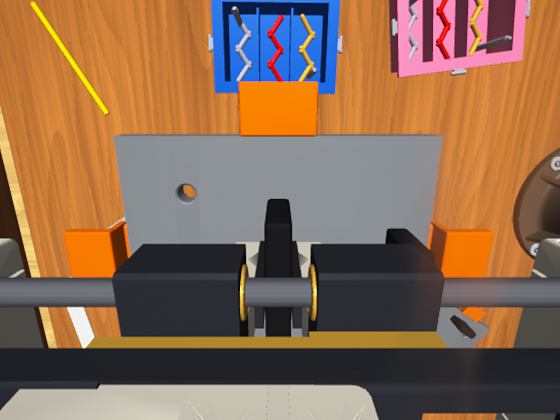

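Box seen at (275,45), with pins at about (237,12) and (311,72).

```bash
python3 - <<'E'
from h import *
w=snap('wrist');save(w,'pics/j2.png',(200,0,350,95),5)
np.save('j.npy',w['W'])
E
```

```text
(no output)
```

View pics/j2.png

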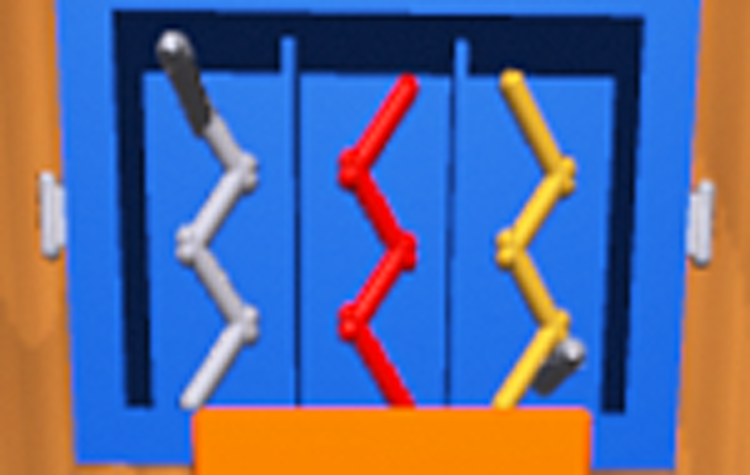

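```bash
python3 - <<'E'
from h import *
w=snap('wrist')
f=lambda x,y:((x+.5)/5-.5+200,(y+.5)/5-.5)
p1=onz(w,*f(173,43),.079);p0=onz(w,*f(573,350),.079);print('pins',p1,p0,(p1+p0)/2,np.hypot(*(p1-p0)[:2]))
d=(p1-p0);print('yaw',np.degrees(np.arctan2(d[1],d[0]))-np.degrees(np.arctan2(-68,100)))
for a,b in (((58,20),(700,20)),((78,460),(676,460))):
    A=onz(w,*f(*a),.06);B=onz(w,*f(*b),.06);print(A,B,(A+B)/2,np.hypot(*(A-B)[:2]))
hsv=cv2.cvtColor(w['image'],cv2.COLOR_RGB2HSV);H=hsv[...,0]
m=((H>95)&(H<130)&(hsv[...,1]>120));
for v in (15,30,50,70): 
    u=np.nonzero(m[v,190:360])[0]+190;A=onz(w,u.min()-.5,v,.06);B=onz(w,u.max()+.5,v,.06);print(v,u.min(),u.max(),((A+B)/2).round(4),np.hypot(*(A-B)[:2]))
# catches
for u,v in ((51,215),(702,222)): print(onz(w,*f(u,v),.06))
# lid in hand: hole1 centre
print('tool',monitor.get_obs()['tool_pos'],turn(179.3)[0])
E
```

```text
pins [ 0.56786905 -0.27400134  0.079     ] [ 0.46914917 -0.2050479   0.079     ] [ 0.51850911 -0.23952462  0.079     ] 0.12041674480413396
yaw -0.7176664887451096
[ 0.59868289 -0.2842516   0.06      ] [ 0.43738608 -0.2841747   0.06      ] [ 0.51803448 -0.28421315  0.06      ] 0.16129682412722507
[ 0.59958304 -0.17988486  0.06      ] [ 0.43841947 -0.17961183  0.06      ] [ 0.51900125 -0.17974835  0.06      ] 0.16116379485391802
15 212 338 [ 0.5186 -0.2715  0.06  ] 0.16094944165533434
30 213 337 [ 0.5187 -0.2544  0.06  ] 0.16028295203950949
50 213 336 [ 0.5194 -0.231   0.06  ] 0.16153826404263258
70 214 335 [ 0.5195 -0.2068  0.06  ] 0.1615129400732918
[ 0.60316739 -0.23980188  0.06      ]
[ 0.43446035 -0.23798376  0.06      ]
tool [ 0.51715949 -0.07987878  0.3600785 ] [ 0.01308861 -0.0570613  -0.1207099 ]
```

```bash
python3 - <<'E'
from h import *
w=snap('wrist');o=monitor.get_obs();z=o['tool_pos'][2]-.0225+.012
hsv=cv2.cvtColor(w['image'],cv2.COLOR_RGB2HSV);save(w,'pics/j3.png',(105,125,205,215),6)
A=onz(w,116.5,135,z);B=onz(w,440.5,135,z);print(A,B,(A+B)/2-o['tool_pos'],np.hypot(*(A-B)[:2]),np.degrees(np.arctan2(*(A-B)[1::-1])))
h=onz(w,186.5,192,z);print('hole1-tool',h-o['tool_pos'])
print(dep(w,150,160)[2]-z,dep(w,230,160)[2]-z,dep(w,410,160)[2]-z,dep(w,150,220)[2]-z)
E
```

```text
[ 0.59940728 -0.14374146  0.34974039] [ 0.43319748 -0.14332568  0.34974039] [-0.0009297  -0.06355252 -0.0105    ] 0.16621032506933842 -0.14332679742705923
hole1-tool [ 0.04887852 -0.03359598 -0.0105    ]
-0.0011810650406288148 -0.0019179436087964907 -4.1073722421236525e-05 -0.000478435930436949
```

View pics/j3.png

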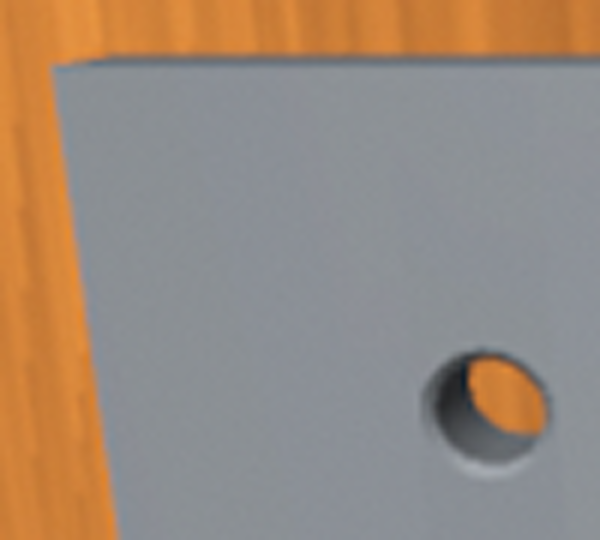

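```bash
python3 -m crank '[{"linear":[0.03,-0.4,0],"rot":[0,-0.06,-0.12],"hand":0},{"linear":[0,-0.6,0],"rot":[0,0,0],"hand":0},{"linear":[0,-0.6,-0.3],"rot":[0,0,0],"hand":0},{"linear":[0,-0.6,-0.6],"rot":[0,0,0],"hand":0},{"linear":[0,-0.3,-0.8],"rot":[0,0,0],"hand":0},{"linear":[0,0,-0.8],"rot":[0,0,0],"hand":0},{"linear":[0,0,-0.6],"rot":[0,0,0],"hand":0},{"linear":[0,0,0],"rot":[0,0,0],"hand":0},{"linear":[0,0,0],"rot":[0,0,0],"hand":0}]'
python3 - <<'E'
from h import *
print(go([.519,-.239,.1145]), turn(179.3)[0])
E
```

```text
clock: 15.02
tool_pos: [0.517, -0.2337, 0.1649]
orientation: [104.1, 89.7, -166.5]
force: [0.8, 0.3, -2.5]
opening: 0.012
[ 0.034 -0.088 -0.84 ] [ 0.01600865 -0.06692273 -0.02195024]
```

```bash
python3 -m crank '[{"linear":[0.03,-0.08,0],"rot":[0,-0.06,-0.02],"hand":0},{"linear":[0,0,-0.35],"rot":[0,0,0],"hand":0},{"linear":[0,0,-0.3],"rot":[0,0,0],"hand":0},{"linear":[0,0,0],"rot":[0,0,0],"hand":0},{"linear":[0,0,0],"rot":[0,0,0],"hand":0}]'
python3 - <<'E'
from h import *
print(go([.519,-.239,.1145]), turn(179.3)[0])
save(snap('wrist'),'pics/k1.png',(105,120,305,260),4)
save(snap('top'),'pics/k2.png',(310,150,410,260),5)
save(snap('scene'),'pics/k3.png',(140,120,260,250),5)
E
```

```text
clock: 15.65
tool_pos: [0.5246, -0.2401, 0.1338]
orientation: [-107.2, 89.1, -17.8]
force: [-0.1, 1.2, -2.2]
opening: 0.0117
[-0.093  0.018 -0.321] [ 0.05206778  0.16201782 -0.02323217]
```

View pics/k1.png

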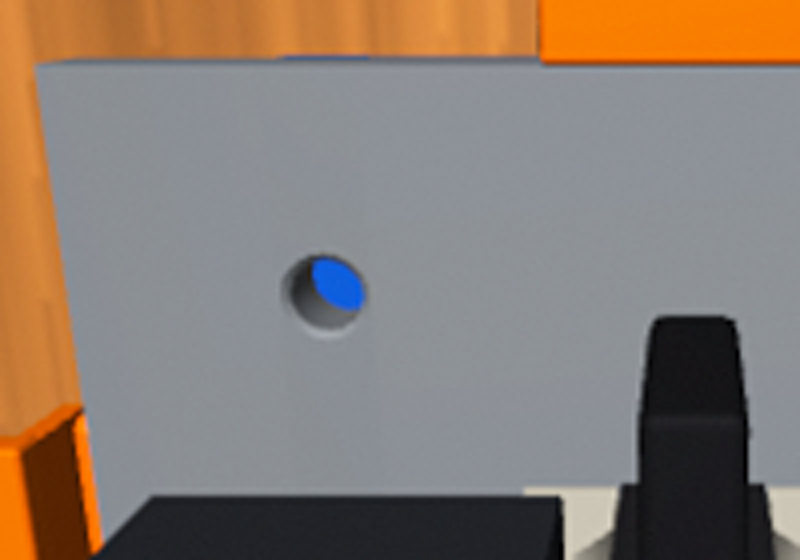

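View pics/k2.png

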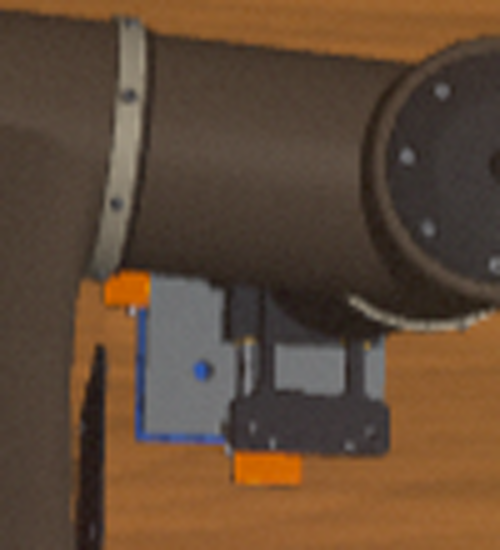

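View pics/k3.png

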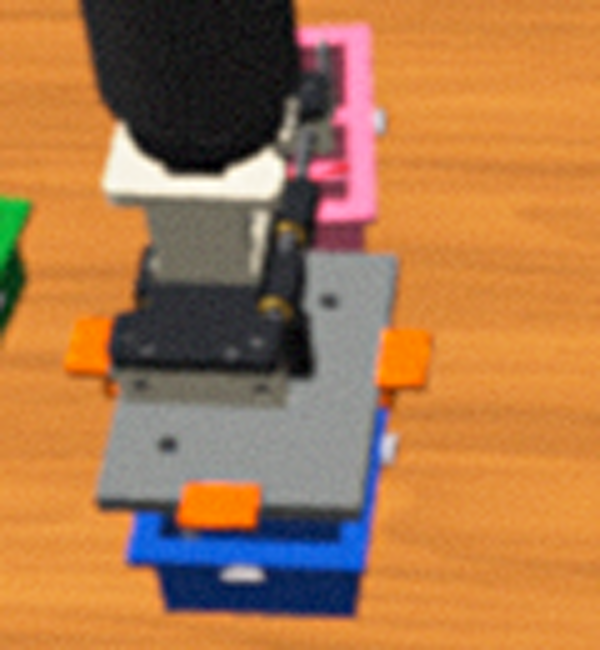

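Close above the pins. The tool is 5.6 mm off in x and slightly tilted, so I correct that before going down.

```bash
python3 -m crank '[{"linear":[-0.09,0.02,0],"rot":[0.05,0.16,-0.02],"hand":0},{"linear":[0,0,0],"rot":[0,0,0],"hand":0}]'
python3 - <<'E'
from h import *
print(go([.519,-.239,.1145]), turn(179.3)[0])
E
python3 -m crank '[{"linear":[0,0,-0.15],"rot":[0,0,0],"hand":0},{"linear":[0,0,0],"rot":[0,0,0],"hand":0}]'
python3 - <<'E'
from h import *
print(go([.519,-.239,.1145]), turn(179.3)[0])
E
```

```text
clock: 16.05
tool_pos: [0.5186, -0.2386, 0.1341]
orientation: [48.7, 90.0, 138.0]
force: [-0.5, 0.4, -2.9]
opening: 0.0119
[ 0.006 -0.006 -0.326] [-0.00412999 -0.0045855  -0.00103545]
clock: 16.3
tool_pos: [0.5186, -0.2386, 0.1244]
orientation: [42.7, 90.0, 132.0]
force: [-0.4, 0.2, -2.2]
opening: 0.0118
[ 0.007 -0.007 -0.164] [-0.00586944 -0.00529325  0.000117  ]
```

```bash
python3 -m crank '[{"linear":[0,0,-0.15],"rot":[0,0,0],"hand":0},{"linear":[0,0,-0.05],"rot":[0,0,0],"hand":0},{"linear":[0,0,0],"rot":[0,0,0],"hand":0}]'
python3 - <<'E'
from h import *
print(go([.519,-.239,.1145]), turn(179.3)[0])
save(snap('wrist'),'pics/l1.png',(105,120,305,260),4)
save(snap('scene'),'pics/l3.png',(140,150,260,250),6)
E
```

```text
clock: 16.68
tool_pos: [0.5183, -0.2386, 0.111]
orientation: [70.5, 89.9, 159.8]
force: [0.4, -0.2, -2.6]
opening: 0.0117
[ 0.011 -0.007  0.059] [-0.005952   -0.01619245 -0.00056011]
```

View pics/l1.png

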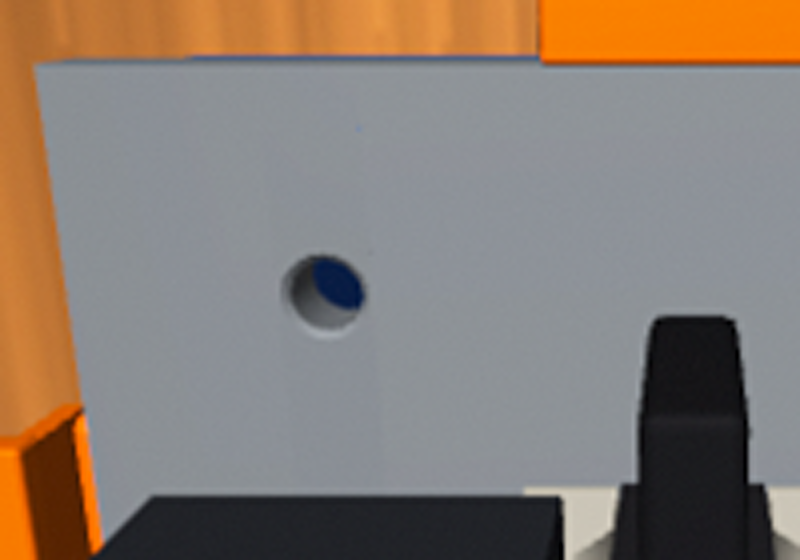

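View pics/l3.png

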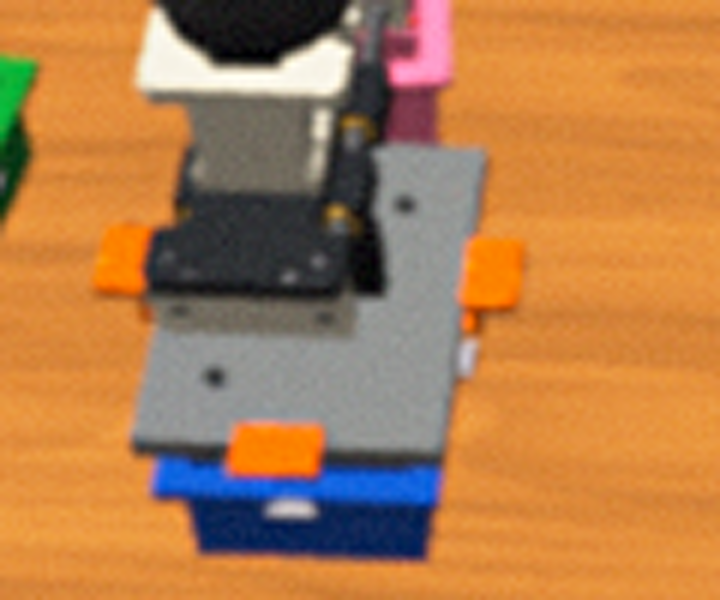

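```bash
python3 -m crank '[{"linear":[0.01,-0.005,-0.1],"rot":[0,0,0],"hand":0},{"linear":[0,0,-0.05],"rot":[0,0,0],"hand":0},{"linear":[0,0,0],"rot":[0,0,0],"hand":0}]'
python3 - <<'E'
from h import *
print(go([.519,-.239,.0825]), turn(179.3)[0])
E
python3 -m crank '[{"linear":[0,0,-0.05],"rot":[0,0,0],"hand":0},{"linear":[0,0,0],"rot":[0,0,0],"hand":0}]'
python3 - <<'E'
from h import *
print(go([.519,-.239,.0825]), turn(179.3)[0])
save(snap('wrist'),'pics/m1.png',(105,120,305,260),4)
E
```

```text
clock: 17.15
tool_pos: [0.5193, -0.2389, 0.1019]
orientation: [45.1, 90.0, 134.4]
force: [-0.5, -0.5, -1.9]
opening: 0.0119
[-0.006 -0.001 -0.324] [-0.00413968 -0.00404767 -0.00066507]
clock: 17.4
tool_pos: [0.5194, -0.2389, 0.0988]
orientation: [42.3, 90.0, 131.6]
force: [0.1, -1.0, -2.4]
opening: 0.0121
[-0.006 -0.001 -0.271] [-0.00413231 -0.00366358 -0.00140079]
```

View pics/m1.png

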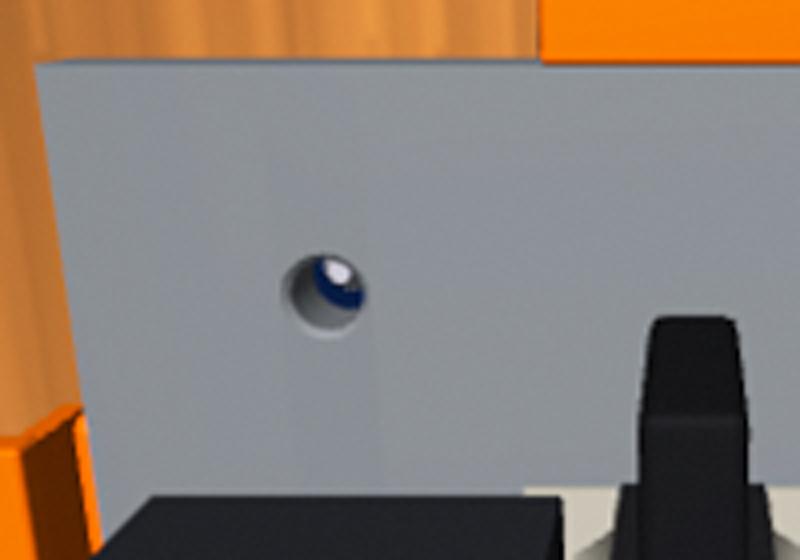

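Pin tip is visible inside hole1 (crop (337,272)), nearly centred, with no contact force. I nudge and continue down.

```bash
python3 -m crank '[{"linear":[0.008,-0.01,-0.05],"rot":[0,0,0],"hand":0},{"linear":[0,0,-0.03],"rot":[0,0,0],"hand":0},{"linear":[0,0,0],"rot":[0,0,0],"hand":0}]'
python3 - <<'E'
from h import *
print(go([.519,-.239,.0825]), turn(179.3)[0])
save(snap('wrist'),'pics/n1.png',(105,120,305,260),4)
E
```

```text
clock: 17.82
tool_pos: [0.5201, -0.2396, 0.094]
orientation: [-42.5, 90.0, 46.8]
force: [-0.1, -0.1, -2.7]
opening: 0.0117
[-0.018  0.011 -0.191] [-0.00254728  0.00239207 -0.0014157 ]
```

View pics/n1.png

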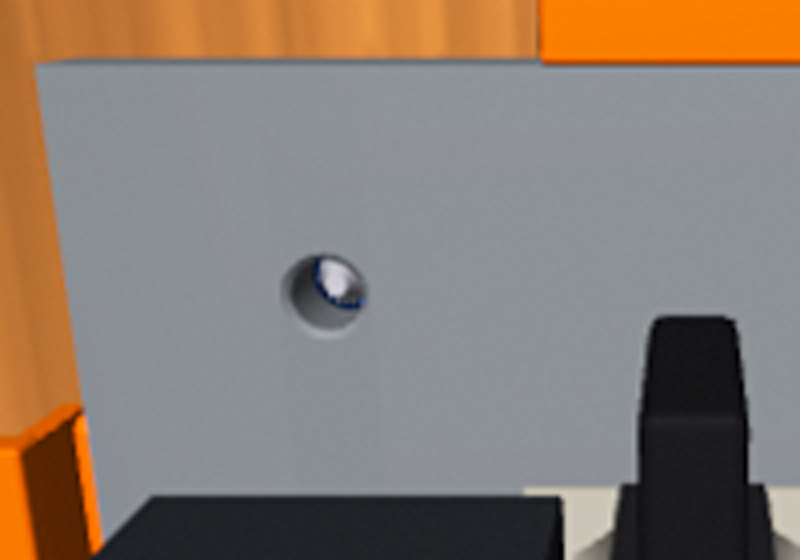

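```bash
python3 -m crank '[{"linear":[0,0,-0.05],"rot":[0,0,0],"hand":0},{"linear":[0,0,-0.04],"rot":[0,0,0],"hand":0},{"linear":[0,0,0],"rot":[0,0,0],"hand":0}]'
python3 -m crank '[{"linear":[0,0,-0.05],"rot":[0,0,0],"hand":0},{"linear":[0,0,0],"rot":[0,0,0],"hand":0}]'
python3 - <<'E'
from h import *
print(go([.519,-.239,.0825]), turn(179.3)[0])
save(snap('wrist'),'pics/o1.png',(105,120,305,260),4)
E
```

```text
clock: 18.25
tool_pos: [0.5201, -0.2397, 0.0883]
orientation: [-65.1, 90.0, 24.2]
force: [-0.9, 0.5, -1.7]
opening: 0.0119
clock: 18.5
tool_pos: [0.52, -0.2397, 0.085]
orientation: [-43.4, 90.0, 45.9]
force: [0.6, 0.6, -3.0]
opening: 0.0119
[-0.017  0.011 -0.042] [-0.00179906  0.00174524 -0.00219474]
```

View pics/o1.png

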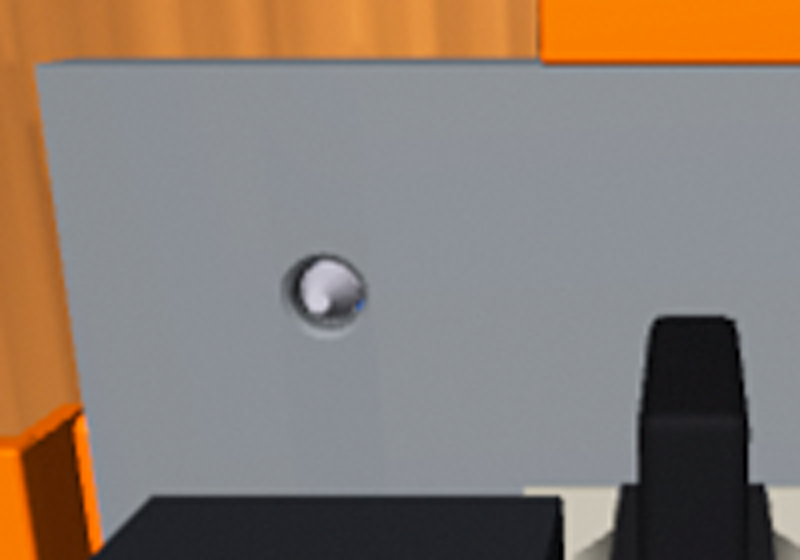

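The pin fills the hole and is well centred. Down to contact with the rim.

```bash
python3 -m crank '[{"linear":[0,0,-0.035],"rot":[0,0,0],"hand":0},{"linear":[0,0,-0.01],"rot":[0,0,0],"hand":0},{"linear":[0,0,0],"rot":[0,0,0],"hand":0}]'
python3 -m crank '[{"linear":[0,0,-0.02],"rot":[0,0,0],"hand":0},{"linear":[0,0,0],"rot":[0,0,0],"hand":0}]'
```

```text
clock: 18.92
tool_pos: [0.5202, -0.2397, 0.0826]
orientation: [-88.7, 90.0, 0.6]
force: [0.1, -0.4, -1.2]
opening: 0.0117
clock: 19.18
tool_pos: [0.5202, -0.2397, 0.0827]
orientation: [-109.5, 89.9, -20.2]
force: [-1.4, 0.7, -3.1]
opening: 0.0117
```

```bash
python3 -m crank '[{"linear":[0,0,-0.04],"rot":[0,0,0],"hand":0},{"linear":[0,0,0],"rot":[0,0,0],"hand":0}]'
python3 -m crank '[{"linear":[0,0,-0.06],"rot":[0,0,0],"hand":0},{"linear":[0,0,0],"rot":[0,0,0],"hand":0}]'
```

```text
clock: 19.42
tool_pos: [0.5203, -0.2399, 0.0829]
orientation: [-122.2, 89.9, -32.8]
force: [-0.1, -1.1, -3.1]
opening: 0.0117
clock: 19.68
tool_pos: [0.5204, -0.2402, 0.0828]
orientation: [-132.6, 89.8, -43.2]
force: [-0.8, -0.1, -3.6]
opening: 0.0119
```

```bash
python3 - <<'E'
from h import *
print(turn(179.3)[0])
save(snap('wrist'),'pics/p1.png')
save(snap('scene'),'pics/p3.png',(140,150,260,250),6)
E
```

```text
[ 0.02863303  0.03043667 -0.03442515]
```

View pics/p1.png

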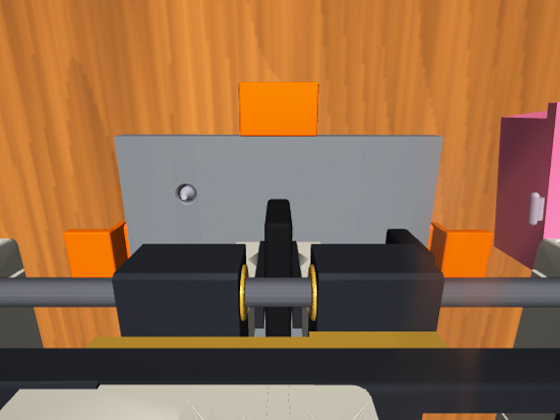

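View pics/p3.png

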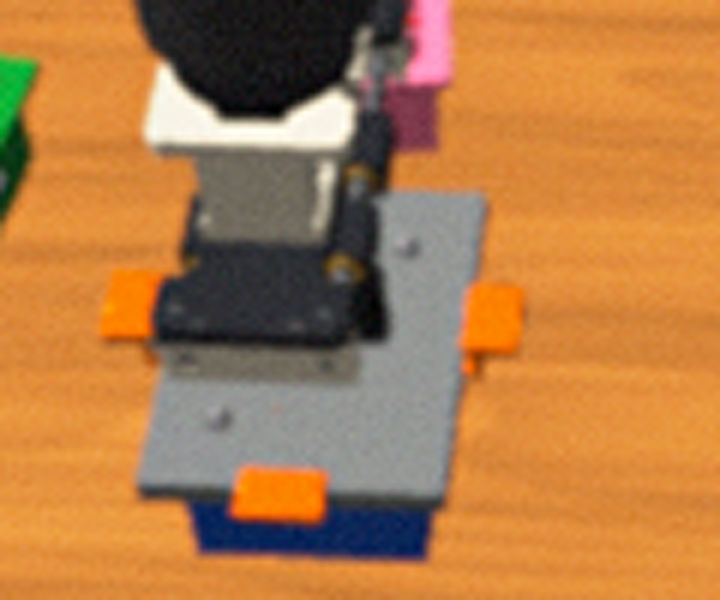

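Both pins stand through their holes and the lid lies on the rim. I release with a half opening to stay clear of the lip, then rise.

```bash
python3 -m crank '[{"linear":[0,0,0],"rot":[0,0,0],"hand":0.4},{"linear":[0,0,0],"rot":[0,0,0],"hand":0.4},{"linear":[0,0,0],"rot":[0,0,0],"hand":0.4},{"linear":[0,0,0],"rot":[0,0,0],"hand":0.4},{"linear":[0,0,0.2],"rot":[0,0,0],"hand":0.4},{"linear":[0,0,0.5],"rot":[0,0,0],"hand":0.4},{"linear":[0,0,0.5],"rot":[0,0,0],"hand":0.4},{"linear":[0,0,0.5],"rot":[0,0,0],"hand":0.4},{"linear":[0,0,0],"rot":[0,0,0],"hand":0}]'
python3 - <<'E'
from h import *
print(turn(179.3)[0])
w=snap('wrist');save(w,'pics/q1.png')
save(snap('scene'),'pics/q3.png',(140,150,260,250),6)
E
```

```text
clock: 20.9
tool_pos: [0.5218, -0.2407, 0.19]
orientation: [-126.0, 89.6, -36.5]
force: [-0.0, -0.0, 0.6]
opening: 0.0301
[ 0.0433708   0.05846031 -0.04189063]
```

View pics/q1.png

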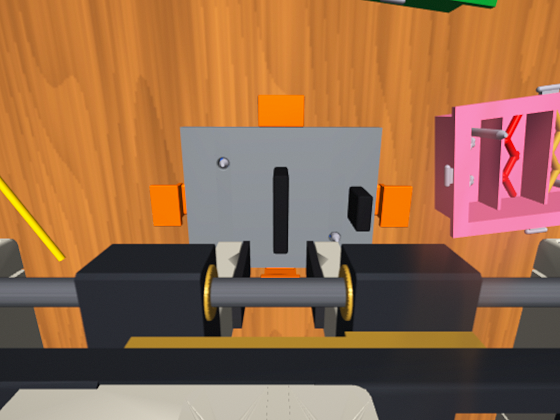

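View pics/q3.png

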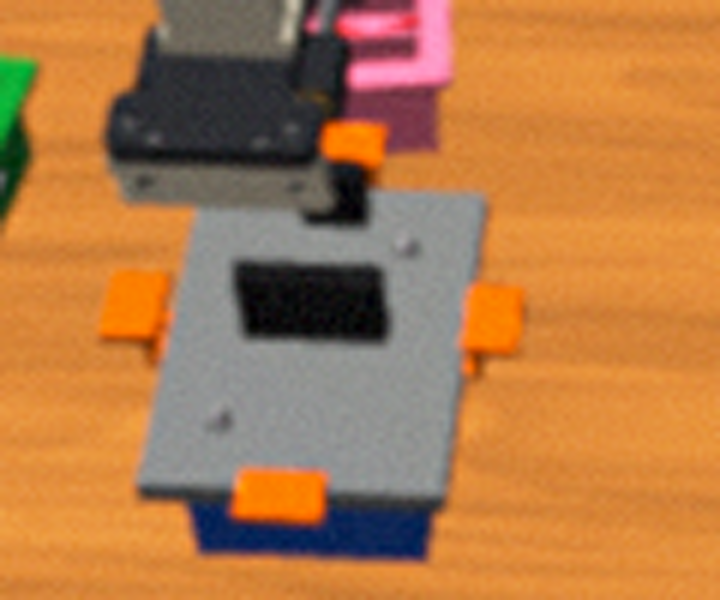

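Lid seated and released: pins show at (223,162) and (335,237), and all tabs are up. Now a quick check of flatness and pad positions.

```bash
python3 - <<'E'
from h import *
w=snap('wrist')
P=cloud(w)
for n,(a,b,c,d) in {'lid1':(195,135,215,150),'lid2':(240,135,270,150),'lid3':(340,135,370,160),'lid4':(200,200,215,235),'right':(262,98,300,120),'back':(155,190,178,220),'front':(385,190,408,220)}.items():
    q=P[b:d,a:c].reshape(-1,3);print(n,np.median(q,0).round(4))
A=onz(w,181.5,127.5,.072);B=onz(w,381,127.5,.072);print(A,B,(A+B)/2)
p1=onz(w,223,162,.08);p0=onz(w,335,237.5,.08);print(p1,p0,(p1+p0)/2)
img=w['image'];hsv=cv2.cvtColor(img,cv2.COLOR_RGB2HSV)
m=((hsv[...,0]<13)&(hsv[...,1]>235)&(hsv[...,2]>200)).astype(np.uint8)
n,l,st,ce=cv2.connectedComponentsWithStats(m)
for i in range(1,n):
    if st[i,4]>150: print(st[i],ce[i].round(1),onz(w,*ce[i],.088).round(4))
print(go([.5205,-.1615,.12]),turn(179.3)[0])
E
```

```text
lid1 [ 0.5815 -0.2912  0.0713]
lid2 [ 0.5394 -0.2909  0.0715]
lid3 [ 0.4552 -0.2859  0.0715]
lid4 [ 0.584  -0.2249  0.0714]
right [ 0.5177 -0.3173  0.0875]
back [ 0.6137 -0.2412  0.0872]
front [ 0.4215 -0.2398  0.0875]
[ 0.59943059 -0.3033195   0.072     ] [ 0.43419194 -0.30175602  0.072     ] [ 0.51681126 -0.30253776  0.072     ]
[ 0.56530209 -0.27555606  0.08      ] [ 0.46983984 -0.20750814  0.08      ] [ 0.51757096 -0.2415321   0.08      ]
[ 0.011  1.311 -1.106] [ 0.02568212 -0.00671576 -0.03561929]
```

```bash
python3 -m crank '[{"linear":[0,0.4,0],"rot":[0.02,0,0],"hand":0},{"linear":[0,0.5,0],"rot":[0,0,0],"hand":0},{"linear":[0,0.3,-0.3],"rot":[0,0,0],"hand":0},{"linear":[0,0,-0.4],"rot":[0,0,0],"hand":0},{"linear":[0,0,-0.2],"rot":[0,0,0],"hand":0},{"linear":[0,0,0],"rot":[0,0,0],"hand":0}]'
python3 - <<'E'
from h import *
print(go([.52,-.162,.088]),turn(179.3)[0])
save(snap('wrist'),'pics/r1.png')
E
```

```text
clock: 21.8
tool_pos: [0.5165, -0.1661, 0.1263]
orientation: [90.8, 89.4, -179.8]
force: [-0.0, 1.5, -1.3]
opening: 0.0006
[ 0.058  0.068 -0.638] [ 0.00031925 -0.11069923 -0.02284407]
```

View pics/r1.png

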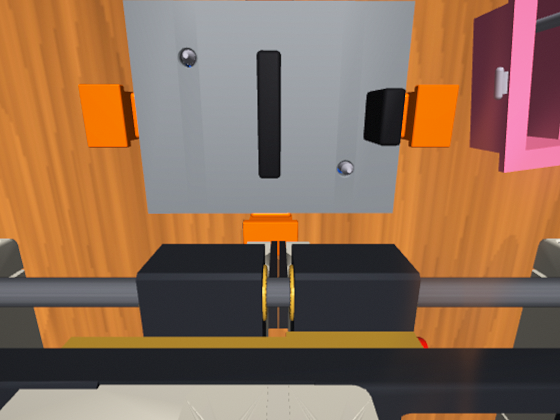

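Closed fingers are above the left tab at (270,232). Lining up, then pressing.

```bash
python3 -m crank '[{"linear":[0.05,0.06,0],"rot":[0,-0.1,-0.02],"hand":0},{"linear":[0,0,-0.25],"rot":[0,0,0],"hand":0},{"linear":[0,0,-0.15],"rot":[0,0,0],"hand":0},{"linear":[0,0,0],"rot":[0,0,0],"hand":0}]'
python3 - <<'E'
from h import *
print(go([.52,-.162,.088]),turn(179.3)[0])
E
python3 -m crank '[{"linear":[0,0,-0.2],"rot":[0,0,0],"hand":0},{"linear":[0,0,-0.15],"rot":[0,0,0],"hand":0},{"linear":[0,0,-0.15],"rot":[0,0,0],"hand":0}]'
```

```text
clock: 22.35
tool_pos: [0.5209, -0.1629, 0.1026]
orientation: [-93.0, 89.8, -3.7]
force: [0.2, 0.9, -0.2]
opening: 0.0003
[-0.015  0.015 -0.243] [0.00218043 0.03347552 0.00835572]
clock: 22.72
tool_pos: [0.5214, -0.163, 0.0714]
orientation: [-93.6, 89.8, -4.3]
force: [-2.6, 4.6, 18.2]
opening: 0.0002
```

```bash
python3 -m crank '[{"linear":[0,0,-0.1],"rot":[0,0,0],"hand":0},{"linear":[0,0,-0.1],"rot":[0,0,0],"hand":0}]'; python3 -m crank '[{"linear":[0,0,0.4],"rot":[0,0,0],"hand":0},{"linear":[0,0,0.7],"rot":[0,0,0],"hand":0},{"linear":[0,0,0.8],"rot":[0,0,0],"hand":0},{"linear":[0,-0.6,0.2],"rot":[0,0,0],"hand":0},{"linear":[0,-0.6,0],"rot":[0,0,0],"hand":0},{"linear":[0,-0.7,0],"rot":[0,0,0],"hand":0},{"linear":[0,-0.5,0],"rot":[0,0,0],"hand":0},{"linear":[0,0,0],"rot":[0,0,0],"hand":0}]'
python3 - <<'E'
from h import *
print(go([.518,-.318,.088]),turn(179.3)[0])
save(snap('wrist'),'pics/s1.png')
save(snap('scene'),'pics/s3.png',(140,150,260,250),6)
E
```

```text
clock: 22.98
tool_pos: [0.5221, -0.1626, 0.0681]
orientation: [-113.0, 89.6, -23.5]
force: [-29.1, 17.2, 80.0]
opening: 0.0008
clock: 23.98
tool_pos: [0.5232, -0.3101, 0.1985]
orientation: [-107.0, 89.3, -17.3]
force: [0.2, 0.2, 0.0]
opening: 0.0005
[-0.087 -0.132 -1.841] [ 0.04025323  0.12784198 -0.08396355]
```

View pics/s3.png

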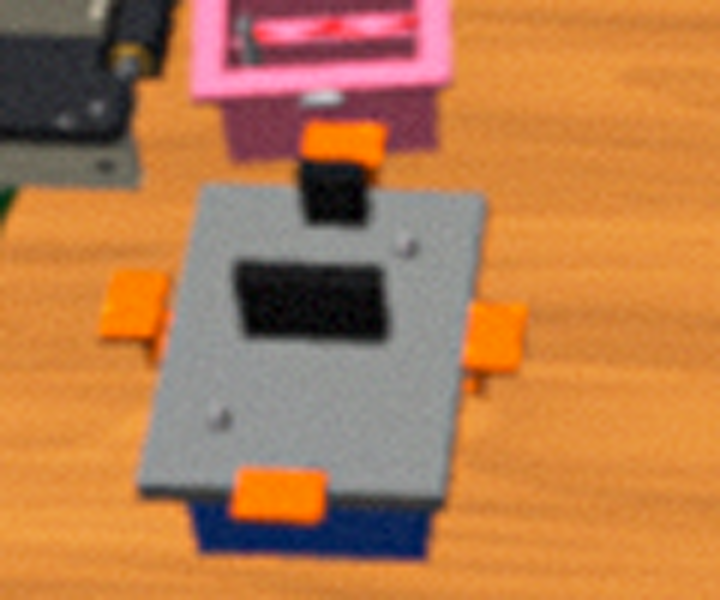

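View pics/s1.png

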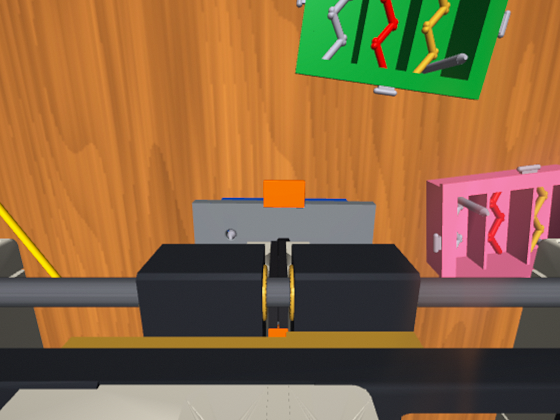

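The left tab is down, but that press reached 80 N, so I'll press the others more gently. Right tab next.

```bash
python3 -m crank '[{"linear":[-0.08,-0.13,-0.2],"rot":[0.04,0.12,-0.08],"hand":0},{"linear":[0,0,-0.6],"rot":[0,0,0],"hand":0},{"linear":[0,0,-0.5],"rot":[0,0,0],"hand":0},{"linear":[0,0,-0.2],"rot":[0,0,0],"hand":0},{"linear":[0,0,0],"rot":[0,0,0],"hand":0}]'
python3 - <<'E'
from h import *
print(go([.518,-.318,.088]),turn(179.3)[0])
E
```

```text
clock: 24.7
tool_pos: [0.5176, -0.3139, 0.1046]
orientation: [39.4, 89.9, 129.0]
force: [0.5, 0.4, 0.8]
opening: 0.0006
[ 0.006 -0.068 -0.277] [-0.01406107 -0.01131142 -0.05542907]
```

```bash
python3 -m crank '[{"linear":[0,-0.06,-0.05],"rot":[0,0,-0.05],"hand":0},{"linear":[0,0,-0.2],"rot":[0,0,0],"hand":0},{"linear":[0,0,-0.15],"rot":[0,0,0],"hand":0},{"linear":[0,0,-0.12],"rot":[0,0,0],"hand":0}]'
```

```text
clock: 25.2
tool_pos: [0.5196, -0.3183, 0.0747]
orientation: [-96.6, 89.8, -7.3]
force: [0.0, -0.9, 0.7]
opening: 0.0007
```

```bash
python3 -m crank '[{"linear":[0,0,-0.07],"rot":[0,0,0],"hand":0}]';python3 -m crank '[{"linear":[0,0,-0.06],"rot":[0,0,0],"hand":0}]'
```

```text
clock: 25.32
tool_pos: [0.5197, -0.3187, 0.0709]
orientation: [-108.6, 89.8, -19.2]
force: [-4.9, 2.5, 20.1]
opening: 0.0004
clock: 25.45
tool_pos: [0.5199, -0.3193, 0.0698]
orientation: [-123.5, 89.7, -34.0]
force: [-7.0, 0.8, 25.4]
opening: 0.0005
```

Right tab is at its stop at 25 N. Next the back tab.

```bash
python3 -m crank '[{"linear":[0,0,0.4],"rot":[0,0,0],"hand":0},{"linear":[0,0,0.6],"rot":[0.05,0.05,0],"hand":0},{"linear":[0.2,0,0.6],"rot":[0,0,0],"hand":0},{"linear":[0.5,0.3,0],"rot":[0,0,0],"hand":0},{"linear":[0.5,0.5,0],"rot":[0,0,0],"hand":0},{"linear":[0.4,0.4,0],"rot":[0,0,0],"hand":0},{"linear":[0,0,0],"rot":[0,0,0],"hand":0}]'
python3 - <<'E'
from h import *
print(go([.623,-.241,.088]),turn(179.3)[0])
save(snap('wrist'),'pics/t1.png')
save(snap('scene'),'pics/t3.png',(140,150,260,250),6)
E
```

```text
clock: 26.32
tool_pos: [0.6181, -0.2456, 0.1691]
orientation: [-44.3, 89.9, 45.1]
force: [0.3, 0.0, -0.4]
opening: 0.0008
[ 0.082  0.076 -1.352] [-0.01611685  0.01607252 -0.01391663]
```

View pics/t1.png

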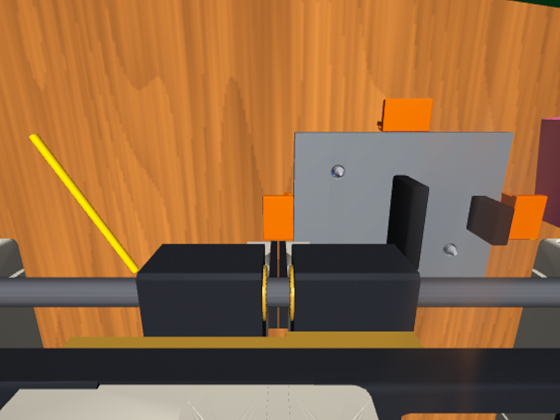

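View pics/t3.png

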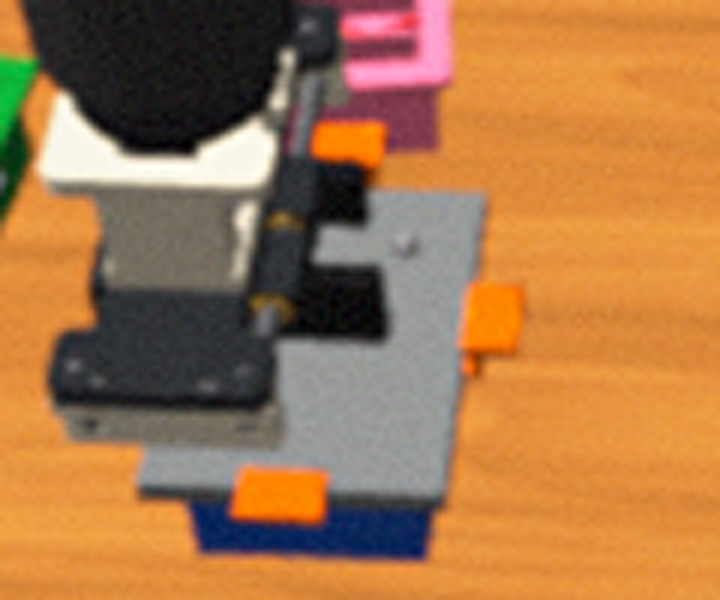

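The left tab looks up again at (492,318): a hard press outside the rim tips the lid and unlatches the far side. I check heights by depth, then press with much less force.

```bash
python3 - <<'E'
from h import *
w=snap('wrist');P=cloud(w)
for n,(a,b,c,d) in {'lid1':(300,140,320,160),'lid2':(440,140,500,160),'lid3':(300,210,320,235),'right':(390,103,425,125),'back':(267,200,288,235),'front':(517,200,538,232)}.items():
    q=P[b:d,a:c].reshape(-1,3);print(n,np.median(q,0).round(4))
s=snap('scene');P=cloud(s)
for u,v in ((222,203),(187,232),(212,225),(165,222)): print((u,v),np.median(P[v-2:v+3,u-2:u+3].reshape(-1,3),0).round(4))
E
```

```text
lid1 [ 0.5912 -0.2927  0.0715]
lid2 [ 0.4649 -0.2908  0.0715]
lid3 [ 0.59   -0.2318  0.0713]
right [ 0.5181 -0.3189  0.0746]
back [ 0.6172 -0.2421  0.0874]
front [ 0.4212 -0.2409  0.0875]
(222, 203) [ 0.526  -0.1585  0.0871]
(187, 232) [ 0.62   -0.2363  0.087 ]
(212, 225) [ 0.5851 -0.1794  0.0707]
(165, 222) [ 0.7061 -0.2549  0.2419]
```

Right is latched (pad 0.0746), left is up, and the lid is still flat at 0.0715. For the back tab I put the closed fingers partly over the lid edge, so at the stop the load also bears inside the rim, and press in fine steps.

```bash
python3 -m crank '[{"linear":[-0.14,0.07,0],"rot":[0,0,0],"hand":0},{"linear":[0,0,-0.4],"rot":[0,0,0],"hand":0},{"linear":[0,0,-0.4],"rot":[0,0,0],"hand":0},{"linear":[0,0,-0.2],"rot":[0,0,0],"hand":0},{"linear":[0,0,0],"rot":[0,0,0],"hand":0}]'
python3 - <<'E'
from h import *
print(go([.611,-.241,.088]),turn(179.3)[0])
E
```

```text
clock: 27.15
tool_pos: [0.6037, -0.2455, 0.1098]
orientation: [-67.0, 89.8, 21.9]
force: [0.9, 0.3, 0.2]
opening: 0.0004
[ 0.121  0.074 -0.364] [-0.01411602  0.03477707  0.06610538]
```

```bash
python3 -m crank '[{"linear":[0.12,0.07,0],"rot":[0,0.03,0.06],"hand":0},{"linear":[0,0,-0.1],"rot":[0,0,0],"hand":0},{"linear":[0,0,-0.1],"rot":[0,0,0],"hand":0},{"linear":[0,0,-0.08],"rot":[0,0,0],"hand":0},{"linear":[0,0,0],"rot":[0,0,0],"hand":0}]'
python3 - <<'E'
from h import *
print(go([.611,-.241,.088]),turn(179.3)[0])
E
```

```text
clock: 27.78
tool_pos: [0.6126, -0.2412, 0.0941]
orientation: [-80.0, 89.8, 9.3]
force: [-0.3, -0.6, -0.3]
opening: 0.0005
[-0.026  0.003 -0.102] [-0.00616375  0.03774849 -0.00191577]
```

```bash
python3 -m crank '[{"linear":[-0.02,0,-0.1],"rot":[0,0.03,0],"hand":0},{"linear":[0,0,-0.1],"rot":[0,0,0],"hand":0},{"linear":[0,0,-0.1],"rot":[0,0,0],"hand":0}]'; python3 -m crank '[{"linear":[0,0,-0.04],"rot":[0,0,0],"hand":0}]'
```

```text
clock: 28.15
tool_pos: [0.6116, -0.2414, 0.0758]
orientation: [-79.6, 89.9, 9.7]
force: [-0.0, -0.3, 0.6]
opening: 0.0004
clock: 28.28
tool_pos: [0.6114, -0.2413, 0.0727]
orientation: [-69.2, 89.9, 20.1]
force: [-1.4, 1.4, 1.6]
opening: 0.0004
```

```bash
python3 -m crank '[{"linear":[0,0,-0.025],"rot":[0,0,0],"hand":0}]'; python3 -m crank '[{"linear":[0,0,-0.02],"rot":[0,0,0],"hand":0}]'
```

```text
clock: 28.4
tool_pos: [0.6115, -0.2414, 0.072]
orientation: [-90.4, 89.9, -1.1]
force: [-5.4, 4.0, 15.6]
opening: 0.0006
clock: 28.52
tool_pos: [0.6115, -0.2414, 0.0721]
orientation: [-104.9, 89.9, -15.6]
force: [-5.1, 2.7, 12.1]
opening: 0.0005
```

```bash
python3 -m crank '[{"linear":[0,0,0.3],"rot":[0,0,0],"hand":0},{"linear":[0,0,0.6],"rot":[0,0,0],"hand":0},{"linear":[0,0,0.7],"rot":[0,0,0],"hand":0},{"linear":[-0.5,0,0.2],"rot":[0,0,0],"hand":0},{"linear":[-0.6,0,0],"rot":[0,0,0],"hand":0},{"linear":[-0.7,0,0],"rot":[0,0,0],"hand":0},{"linear":[-0.7,0,0],"rot":[0,0,0],"hand":0},{"linear":[-0.5,0,0],"rot":[0,0,0],"hand":0},{"linear":[0,0,0],"rot":[0,0,0],"hand":0}]'
python3 - <<'E'
from h import *
print(go([.421,-.2395,.088]),turn(179.3)[0])
w=snap('wrist');save(w,'pics/u1.png')
save(snap('scene'),'pics/u3.png',(140,150,260,250),6)
E
```

```text
clock: 29.65
tool_pos: [0.4256, -0.241, 0.183]
orientation: [-102.7, 89.9, -13.3]
force: [1.3, -0.0, 0.0]
opening: 0.0
[-0.077  0.025 -1.583] [ 0.00628849  0.02656057 -0.01413081]
```

View pics/u1.png

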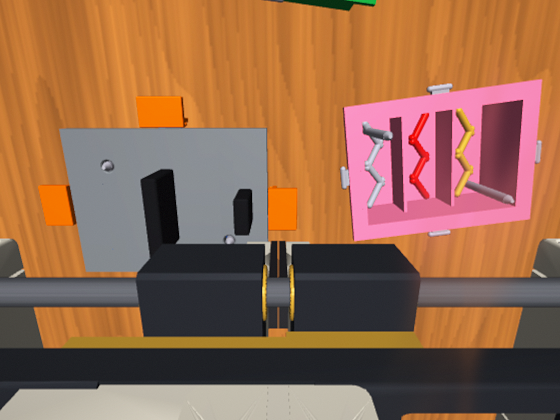

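View pics/u3.png

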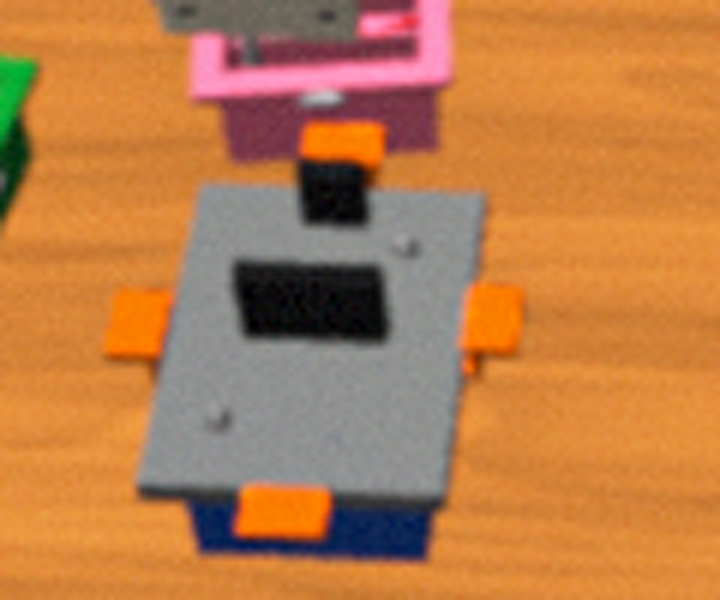

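Right and back are down. Front next.

```bash
python3 -m crank '[{"linear":[-0.08,0.02,0],"rot":[0,0.02,0],"hand":0},{"linear":[0,0,-0.4],"rot":[0,0,0],"hand":0},{"linear":[0,0,-0.4],"rot":[0,0,0],"hand":0},{"linear":[0,0,-0.2],"rot":[0,0,0],"hand":0},{"linear":[0,0,0],"rot":[0,0,0],"hand":0}]'
python3 - <<'E'
from h import *
print(go([.42,-.2395,.088]),turn(179.3)[0])
E
```

```text
clock: 30.38
tool_pos: [0.4256, -0.2398, 0.1211]
orientation: [-156.5, 89.9, -67.1]
force: [-0.4, 0.9, -0.2]
opening: 0.0003
[-0.094  0.005 -0.552] [ 0.01691216  0.00712461 -0.03540725]
```

```bash
python3 -m crank '[{"linear":[-0.09,0,0],"rot":[0,0,-0.03],"hand":0},{"linear":[-0.01,0,-0.15],"rot":[0,0,0],"hand":0},{"linear":[-0.01,0,-0.15],"rot":[0,0,0],"hand":0},{"linear":[0,0,-0.1],"rot":[0,0,0],"hand":0},{"linear":[0,0,0],"rot":[0,0,0],"hand":0}]'
python3 - <<'E'
from h import *
print(go([.42,-.2395,.088]),turn(179.3)[0])
E
```

```text
clock: 31.0
tool_pos: [0.4197, -0.2401, 0.0971]
orientation: [-123.4, 89.8, -34.1]
force: [0.5, 0.2, 0.4]
opening: 0.0006
[ 0.005  0.009 -0.152] [ 0.02421381  0.03579369 -0.0067394 ]
```

```bash
python3 -m crank '[{"linear":[0,0,-0.1],"rot":[0.02,0.03,0],"hand":0},{"linear":[0,0,-0.12],"rot":[0,0,0],"hand":0},{"linear":[0,0,-0.12],"rot":[0,0,0],"hand":0}]'; python3 -m crank '[{"linear":[0,0,-0.04],"rot":[0,0,0],"hand":0}]'
```

```text
clock: 31.38
tool_pos: [0.4203, -0.2402, 0.0761]
orientation: [-108.2, 89.9, -18.9]
force: [0.7, 0.7, 0.0]
opening: 0.0004
clock: 31.5
tool_pos: [0.4201, -0.2401, 0.0731]
orientation: [-113.7, 89.9, -24.4]
force: [-0.1, 1.3, -0.1]
opening: 0.0001
```

```bash
python3 -m crank '[{"linear":[0,0,-0.02],"rot":[0,0,0],"hand":0}]'
```

```text
clock: 31.62
tool_pos: [0.42, -0.2402, 0.0718]
orientation: [-137.7, 90.0, -48.4]
force: [-2.6, 2.5, 11.6]
opening: 0.0004
```

Front is at its stop at 12 N. For the left tab I place the fingertip straddling the lid edge and the pad, so the load bears inside the rim.

```bash
python3 -m crank '[{"linear":[0,0,0.3],"rot":[0,0,0],"hand":0},{"linear":[0,0,0.6],"rot":[0,0,0],"hand":0},{"linear":[0,0,0.7],"rot":[0,0,0],"hand":0},{"linear":[0.4,0.3,0.2],"rot":[0,0,0],"hand":0},{"linear":[0.5,0.4,0],"rot":[0,0,0],"hand":0},{"linear":[0.5,0.3,0],"rot":[0,0,0],"hand":0},{"linear":[0.2,0.1,0],"rot":[0,0,0],"hand":0},{"linear":[0,0,0],"rot":[0,0,0],"hand":0}]'
python3 - <<'E'
from h import *
print(go([.52,-.174,.088]),turn(179.3)[0])
w=snap('wrist');save(w,'pics/v1.png')
E
```

```text
clock: 32.62
tool_pos: [0.5178, -0.1724, 0.1842]
orientation: [-97.3, 89.9, -8.0]
force: [0.7, -0.0, 0.0]
opening: 0.0007
[ 0.036 -0.026 -1.603] [0.00341557 0.0242604  0.0020296 ]
```

View pics/v1.png

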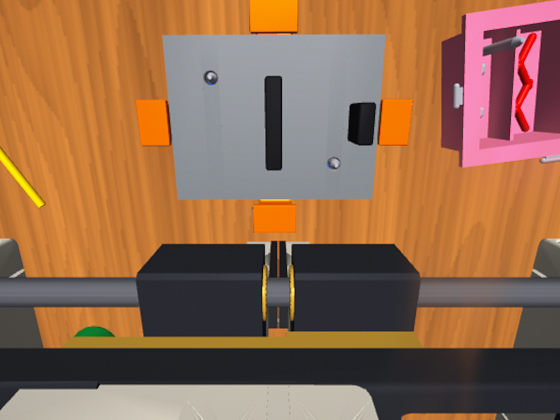

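```bash
python3 - <<'E'
from h import *
w=snap('wrist');P=cloud(w)
for n,(a,b,c,d) in {'lid':(290,50,340,90),'right':(255,5,295,25),'back':(142,105,165,140),'front':(385,105,407,140),'left':(258,208,292,228)}.items():
    q=P[b:d,a:c].reshape(-1,3);print(n,np.median(q,0).round(4))
E
python3 -m crank '[{"linear":[0.03,-0.02,0],"rot":[0,0.02,0],"hand":0},{"linear":[0,0,-0.4],"rot":[0,0,0],"hand":0},{"linear":[0,0,-0.4],"rot":[0,0,0],"hand":0},{"linear":[0,0,-0.2],"rot":[0,0,0],"hand":0},{"linear":[0,0,0],"rot":[0,0,0],"hand":0}]'
python3 - <<'E'
from h import *
print(go([.52,-.174,.088]),turn(179.3)[0])
E
```

```text
lid [ 0.4876 -0.2784  0.0715]
right [ 0.5177 -0.3164  0.0747]
back [ 0.6169 -0.2407  0.0754]
front [ 0.4214 -0.2381  0.0743]
left [ 0.5203 -0.1625  0.0874]
clock: 33.35
tool_pos: [0.5166, -0.1768, 0.1241]
orientation: [-103.2, 89.9, -14.2]
force: [1.2, -0.5, 0.4]
opening: 0.0003
[ 0.056  0.047 -0.602] [0.00501569 0.02005519 0.04945923]
```

Right, back and front are all latched (pads about 0.075). Left remains.

```bash
python3 -m crank '[{"linear":[0.05,0.05,0],"rot":[0,0.02,0.05],"hand":0},{"linear":[0,0,-0.15],"rot":[0,0,0],"hand":0},{"linear":[0,0,-0.15],"rot":[0,0,0],"hand":0},{"linear":[0,0,-0.15],"rot":[0,0,0],"hand":0},{"linear":[0,0,0],"rot":[0,0,0],"hand":0}]'
python3 - <<'E'
from h import *
print(go([.52,-.174,.088]),turn(179.3)[0])
E
```

```text
clock: 33.98
tool_pos: [0.5208, -0.1737, 0.0971]
orientation: [-103.0, 89.8, -13.7]
force: [-0.4, 0.4, 0.3]
opening: 0.0005
[-0.014 -0.004 -0.151] [ 0.00730171  0.0298846  -0.0070905 ]
```

```bash
python3 -m crank '[{"linear":[-0.01,0,-0.1],"rot":[0,0.03,0],"hand":0},{"linear":[0,0,-0.12],"rot":[0,0,0],"hand":0},{"linear":[0,0,-0.12],"rot":[0,0,0],"hand":0}]'; python3 -m crank '[{"linear":[0,0,-0.04],"rot":[0,0,0],"hand":0}]'
```

```text
clock: 34.35
tool_pos: [0.5206, -0.1738, 0.0761]
orientation: [-130.6, 89.9, -41.2]
force: [0.3, -0.7, 0.1]
opening: 0.0004
clock: 34.48
tool_pos: [0.5204, -0.1737, 0.073]
orientation: [-161.4, 90.0, -72.1]
force: [0.0, 0.5, 1.3]
opening: 0.0002
```

```bash
python3 -m crank '[{"linear":[0,0,-0.02],"rot":[0,0,0],"hand":0}]'
```

```text
clock: 34.6
tool_pos: [0.5204, -0.1738, 0.0722]
orientation: [-179.6, 89.9, -90.2]
force: [-4.8, 3.3, 16.4]
opening: 0.0008
```

Stop reached. Rising, then checking all four.

```bash
python3 -m crank '[{"linear":[0,0,0.3],"rot":[0,0,0],"hand":0},{"linear":[0,0,0.6],"rot":[0,0,0],"hand":0},{"linear":[0,0,0.7],"rot":[0,0,0],"hand":0},{"linear":[0,0.1,0.4],"rot":[0,0,0],"hand":0},{"linear":[0,0,0],"rot":[0,0,0],"hand":0},{"linear":[0,0,0],"rot":[0,0,0],"hand":0}]'
python3 - <<'E'
from h import *
w=snap('wrist');P=cloud(w);save(w,'pics/w1.png')
for n,(a,b,c,d) in {'lid':(290,50,340,90),'right':(255,5,295,25),'back':(142,105,165,140),'front':(385,105,407,140),'left':(258,208,292,228)}.items():
    q=P[b:d,a:c].reshape(-1,3);print(n,np.median(q,0).round(4))
save(snap('scene'),'pics/w3.png')
E
```

```text
clock: 35.35
tool_pos: [0.5197, -0.1677, 0.1954]
orientation: [155.2, 89.9, -115.4]
force: [-1.4, -0.2, -0.3]
opening: 0.0005
lid [ 0.4886 -0.2748  0.0715]
right [ 0.52   -0.3143  0.0747]
back [ 0.6235 -0.2353  0.0752]
front [ 0.4195 -0.233   0.0742]
left [ 0.5231 -0.1495  0.0738]
```

View pics/w1.png

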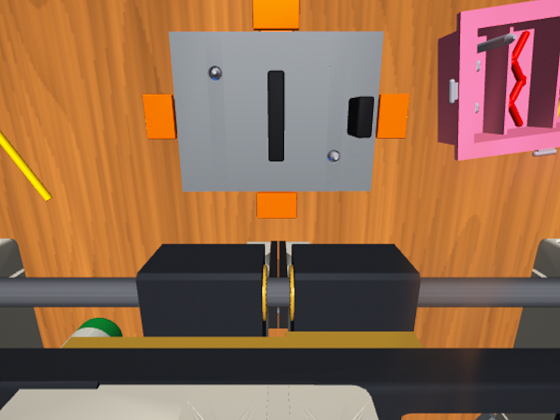

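View pics/w3.png

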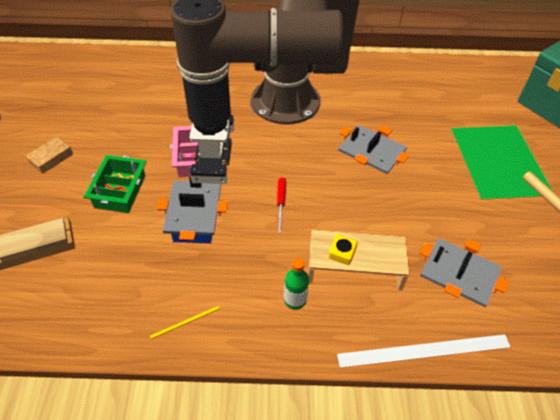

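```bash
python3 - <<'E'
from h import *
w=snap('wrist');P=cloud(w)
for n,(a,b,c,d) in {'left':(262,197,292,213),'lidL':(190,40,205,60),'lidR':(350,40,375,60),'lidb':(200,165,240,185)}.items():
    print(n,np.median(P[b:d,a:c].reshape(-1,3),0).round(4))
ticket.close_job()
E
```

```text
left [ 0.5202 -0.1622  0.0747]
lidL [ 0.5824 -0.2909  0.0715]
lidR [ 0.4506 -0.2894  0.0716]
lidb [ 0.5708 -0.1897  0.0714]
the job is handed in; nothing more can be done
```

The lid is seated on the blue box with all four tabs snapped down, and the job is handed in (last clock reading 35.4 s of 72).

- **Moving the lid:** I pulled it out of the cubby by the lip, let it go flat on the bench, then took it by the bar and lowered it over both pins onto the rim.
- **Tab that came undone:** My first press, on the left tab, went too hard, about 80 N at the wrist against the 120 N limit. That tab then came back up while I was pressing the right one, probably because the lid tipped. I pressed back, front and left again with less force (12 to 16 N), and all four stayed down.
- **Last checks:** The lid's top is level, at 71.4 to 71.6 mm at the four spots measured. The four pads sit at about 74 to 75 mm, so each is down about 12.5 to 14 mm (more than 11 needed). Both pins show through the holes. The glue bottle, screwdriver and tape look unmoved, judged by eye only. The arm is raised clear, with the tool tip at about 195 mm.
- **Readings that disagreed:** Camera and tool estimates of the box and lid centre differed by about 2 mm. The force reading did not clearly rise when the lid reached the rim, so I judged seating from its height and from the pins showing.

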